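# Pack away the price plates at the tofu stall

## Task

Pack up the stall's price display: pick the whole pile of four blank price plates up at once, well clear of the counter, tilt it into the snug plywood box with one end tucked under the box's lip, and lay it down so that all four plates lie flat on the box floor. Also put the loose slotted foot block and the loose clip stand each into the bin that already holds one of its kind, standing upright. Leave the bottle, cup and jar where they are, and what is in the bins in its bin.

Things in the scene. Friction and masses are not known exactly. Their poses are not given: they have to be found in the camera images.
- rest: narrow wooden rest block fixed on the counter, 70 x 34 x 16 mm (x, y, z), on which the pile of plates lies flat, centred; origin under its centre; the pile overhangs it by 13 mm on both y sides and 10 mm at both x ends
- plate1_c (a point): centre of the lowest of four equal blank white plastic price plates, loose, each 90 x 60 x 5 mm (own x, y, z) and about 35 g, lying flat on one another as one neat pile 90 x 60 x 20 mm on the rest block (the pile's middle is 26 mm above the counter); own x along the 90 mm side, z up
- plate2_c (a point): centre of the second of four equal blank white plastic price plates, loose, each 90 x 60 x 5 mm (own x, y, z) and about 35 g, lying flat on one another as one neat pile 90 x 60 x 20 mm on the rest block (the pile's middle is 26 mm above the counter); own x along the 90 mm side, z up
- plate3_c (a point): centre of the third of four equal blank white plastic price plates, loose, each 90 x 60 x 5 mm (own x, y, z) and about 35 g, lying flat on one another as one neat pile 90 x 60 x 20 mm on the rest block (the pile's middle is 26 mm above the counter); own x along the 90 mm side, z up
- plate4_c (a point): centre of the topmost of four equal blank white plastic price plates, loose, each 90 x 60 x 5 mm (own x, y, z) and about 35 g, lying flat on one another as one neat pile 90 x 60 x 20 mm on the rest block (the pile's middle is 26 mm above the counter); own x along the 90 mm side, z up
- box: snug plywood plate box fixed on the counter, 108 x 77 mm outside (x, y), walls 6 mm thick; origin under its centre at counter height, z up, lip at the -x end. Inner space 96 x 65 mm, centred; the floor is 15 mm above the counter. End wall 48 mm high at -x, 30 mm at +x (heights above the counter). Corners have side walls as high as their end wall; the middle of both long sides is open
- box_lip (a point): middle of the lip's free edge, on its underside, at box x = -39 mm. The lip is 5 mm thick, spans the box's width and reaches 9 mm inwards from the -x end wall, its underside 28 mm above the box floor. Only 87 mm are free between its edge and the +x wall, so the pile must go in tilted, leading end first under the lip, about 20 degrees, then be laid down
- box_gap (a point): middle of the finger gap in the box's +y long side, at counter height on the outer face; 64 mm wide (box x = -32 to 32 mm), open from the counter upwards; an equal gap is in the -y side. Between the gaps the box floor is only 50 mm wide, so fingers holding the 60 mm pile by its long sides pass down beside it
- bin_block: open aluminium bin fixed on the counter, 110 x 150 x 35 mm outside (x, y, z), wall and floor 4 mm; origin under its centre; the one of the two equal bins that already holds a slotted block, standing in its +y half; its -y half is free
- bin_clip: equal open aluminium bin fixed on the counter, 110 x 150 x 35 mm outside (x, y, z), wall and floor 4 mm; origin under its centre; the one that already holds a clip stand, in its +y half; its -y half is free
- block_c (a point): centre (half-way up) of the loose slotted wooden foot block on the counter outside the bins, 50 x 26 x 30 mm (own x, y, z), about 40 g, a 6 mm wide slot 8 mm deep along x in its top; z up, x along its length
- clip_c (a point): point half-way up (31 mm above its foot) on the axis of the loose steel clip stand on the counter outside the bins: round foot 44 mm across and 12 mm high, thin post 10 mm across, and at the top a flat head 26 x 12 x 22 mm (own x, y, z) whose centre is 20 mm above this point; 62 mm tall in all, about 100 g, bottom-heavy; z up
- block_old_c (a point): centre of the slotted block already in its bin; same shape as the loose one
- clip_old_c (a point): half-way up the clip stand already in its bin; same shape as the loose one
- bottle: amber sauce bottle, 56 mm across, 150 mm tall, a bystander; origin under its centre
- cup: white cup without handle, 70 mm across, 60 mm high, a bystander; origin under its centre
- jar: glass jar with steel cap, 64 mm across, 75 mm tall, a bystander; origin under its centre
Things that resemble listed ones, but are neither listed nor needed, are in the scene too. Leave any blue look-alike of the part that bears clip_old_c alone.

How it is judged:
On the way, in this order (a step that is already met when the one before it is completed fails the run):
1. the whole pile is lifted at once: all four plates are 60 mm or more above the counter together (height (world z) of each of plate1_c, plate2_c, plate3_c, plate4_c above 0.06 m), for 0.1 s.
2. all four plates lie flat on the floor of the box, under the lip (x of plate1_c in the frame of box between -0.006 and 0.006 m and y of plate1_c in the frame of box between -0.006 and 0.006 m and z of plate1_c in the frame of box between 0.014 and 0.036 m and angle between each of plate1_c, plate2_c, plate3_c, plate4_c's own z axis and vertical below 0.06 rad and x of plate2_c in the frame of box between -0.006 and 0.006 m and y of plate2_c in the frame of box between -0.006 and 0.006 m and z of plate2_c in the frame of box between 0.014 and 0.036 m and x of plate3_c in the frame of box between -0.006 and 0.006 m and y of plate3_c in the frame of box between -0.006 and 0.006 m and z of plate3_c in the frame of box between 0.014 and 0.036 m and x of plate4_c in the frame of box between -0.006 and 0.006 m and y of plate4_c in the frame of box between -0.006 and 0.006 m and z of plate4_c in the frame of box between 0.014 and 0.036 m), for 0.2 s.
At the end, for the whole second after the job is handed in: All four plates flat (0.06 rad) in the box, centres within 6 mm of its middle in x and y and at most 36 mm above the counter; loose block and clip stand each upright (0.25 rad) inside the bin of its kind; those already there still in their bins; all at rest (all of step 2 and x of block_c in the frame of bin_block between -0.05 and 0.05 m and y of block_c in the frame of bin_block between -0.07 and 0.07 m and z of block_c in the frame of bin_block between 0 and 0.045 m and angle between each of block_c, clip_c's own z axis and vertical below 0.25 rad and x of clip_c in the frame of bin_clip between -0.05 and 0.05 m and y of clip_c in the frame of bin_clip between -0.07 and 0.07 m and z of clip_c in the frame of bin_clip between 0 and 0.045 m and x of block_old_c in the frame of bin_block between -0.05 and 0.05 m and y of block_old_c in the frame of bin_block between -0.07 and 0.07 m and z of block_old_c in the frame of bin_block between 0 and 0.045 m and x of clip_old_c in the frame of bin_clip between -0.05 and 0.05 m and y of clip_old_c in the frame of bin_clip between -0.07 and 0.07 m and z of clip_old_c in the frame of bin_clip between 0 and 0.045 m and linear speed of each of plate1, plate2, plate3, plate4, block, clip below 0.02 m/s); the robot touches nothing.
It fails at once if the bottle is shifted by more than 30 mm or tipped (distance of bottle from where it was at the start of the episode above 0.03 m or angle between bottle's own z axis and vertical above 0.3 rad).
It fails at once if the cup is shifted by more than 30 mm or tipped (distance of cup from where it was at the start of the episode above 0.03 m or angle between cup's own z axis and vertical above 0.3 rad).
It fails at once if the jar is shifted by more than 30 mm or tipped (distance of jar from where it was at the start of the episode above 0.03 m or angle between jar's own z axis and vertical above 0.3 rad).
It also fails if it takes over 67 s, if anything falls off the work surface, if the arm or the gripper's body presses on something with over 40 N, if the wrist force passes 120 N, or if a joint passes its speed limit or range.

## Robot

A 6-joint arm with a two-finger parallel gripper is mounted at the origin on the work surface. World frame = base frame: x ahead of the robot, y to its left, z up, the work surface at z = 0. Lengths are in m, angles in rad, forces in N, time in s.
With the tool pointing down it reaches from about 0.25 to 0.775 m from the base axis. Payload 4 kg.
Tool frame: the origin (TCP) lies at the very end of the fingers, on their centre line; the grasp point (between the pads) lies 19 mm behind it; z points along the fingers, y is the direction in which the jaws open and shut (so a half turn about z gives the same grasp; the last joint's range is limited). The gripper opens to 85 mm and grips with 20 to 120 N. Pads are 22 mm wide; open, the fingers measure 114 mm over their backs; the gripper's body (76 mm by 85 mm) begins 54 mm behind the grasp point. The pads swing forward as they close: fully open they stand 13 mm farther back than shut.
Start: joints at [-1.362, 0.087, 1.371, -0, 1.684, -0.103], TCP at [0.169, -0.523, 0.231] pointing down, gripper open.
Joint ranges: [-3.1, 3.1], [-0.76, 2.03], [0.27, 2.55], [-1.08, 4.22], [0.17, 2.65], [-2.57, 2.57]. Speed limits (rad/s): [2.79, 2.79, 3.14, 3.14, 3.14, 3.14].

## Interface

Orientations are given as [roll, pitch, yaw] about the fixed x, y, z axes, in that order (R = Rz(yaw) Ry(pitch) Rx(roll)).
In Python, from plant import get_obs, viewer, r, spotter gives the robot as it stands.
- The arm moves only by the tool carry_out, never from a script. Its arguments are lists of equal length, an entry for each row: "rotation": the turn, a rotation vector about the tool's x, y, z in units of 6 degrees (1.0 is 6 degrees), a list of three; "offset": the shift along the tool's x, y, z in units of 40 mm (1.0 is 40 mm), a list of three; "grip": the opening, from 0 (shut) to 1 (fully open). In form: {"rotation": [[ax, ay, az], ...], "offset": [[x, y, z], ...], "grip": [grip, ...]}. A call has 1 to 20 rows; each row shifts and turns the commanded pose from where the row before left it, along the tool's axes as they then stand; what a row does not reach is not made up. A row lasts 1/12 s, in which the tool goes at most 41.7 mm and 7.16 degrees, less where a joint would pass 70% of its speed; a pose out of reach is approached as far as the arm can. A call is refused whole if a number of a shift passes 1 or a number of a turn 1, either way. A call with a gripper value outside its range is refused whole. The fingers move at their own pace and stop on an object; "force" is the grip in N (left out, the last holds). Time passes only in rows, so rows that do not move let the fingers close. It gives the time, the measured TCP pose, the force and the opening at its end, in the units of the state.
- get_obs(): the state, without advancing time (a new reading comes with each control period).
- viewer.get_image(name): name is "scene" or "side" or "wrist"; returns the picture (420x560x3 uint8, red, green, blue); there is no depth.
- viewer.camera_model(name): a dict with "fx", "fy", "cx", "cy" (pixels), "R" (3x3) and "t" (3): a world point X has camera coordinates R X + t; the wrist camera has in their place "mount" (4x4, takes a point from camera to tool coordinates, whose origin is the TCP and whose axes are the flange's). Camera axes: x right, y down, z forward; pixel columns grow to the right and rows downward; lengths in m; the calibration is good to about 2 mm. The wrist camera is an equidistant fisheye: a pixel r from the principal point sees the ray r / f radians off the axis. A picture is of the moment at which its call begins: read the wrist's pose just before it. camera_model takes no time and is no camera call.
- r.finish_job(): hands the job in, once; it reports no verdict.
Trained networks look in the newest picture that a camera, given by its name, has taken for a name from the list of things; names that differ only in an ending like _2 or _b are one class to them, and where a whole thing is asked for, a point or a joint stands for the part that bears it (a point fixed in the world has none). Each returns a list of dicts, best first, with "p" (0 to 1); they miss things now and then, are a little off and sometimes report something else, mostly with a low value. They report only what shows in the picture. A call takes as long as a camera call. They do not tell look-alikes from the thing itself.
- spotter.trace(camera, target): "mask" (420x560 bool, what is visible of it) and "box" ([centre column, centre row, width, height] as shares, 0 to 1, of the picture: columns of its width, rows of its height, round what is visible of it).
- spotter.landmark_of(camera, target): "centre" ([column, row] as shares, 0 to 1, of the picture: columns of its width, rows of its height: a listed point, or the origin of a listed thing).
The state is a dict: "time": time; "joints": joint angles; "dq": joint speeds; "joint_efforts": joint torques, N m; "position": TCP position; "eef_rot": TCP orientation; "wrist_force": force on the tool from outside, world axes, zero at the start; "ft_torque": the same for the moment, N m; "gripper_width": finger opening in m.
Only numpy, scipy, OpenCV 4.12 (cv2) and the standard library are available. Lean on these libraries where they do the work, as an engineer would, in place of code of your own. Each camera call takes 0.05 s, during which the arm holds its last target.

## Working session

There is one attempt and no reset: what is moved stays moved. The work goes in short steps, Python scripts to look and compute and a tool call to move; the robot and the scene stay as the last step left them, time stands still between calls to the robot, and variables do not carry over. Pictures are saved under pics/ and viewed, and the job is handed in when it is done.

Besides the shell and the picture viewer there is one more tool, called by a JSON object that holds its "name" and its "arguments", one argument or row to a line. carry_out: Moves the arm, as the interface text tells. Its arguments: {"type":"object","properties":{"rotation":{"type":"array"},"offset":{"type":"array"},"grip":{"type":"array"},"force":{"type":"number"}},"required":["rotation","offset","grip"]}

```bash
ls; mkdir -p pics; python3 - <<'E'
from plant import get_obs, viewer, r, spotter
import cv2
print(get_obs())
for n in ("scene","side","wrist"):
    im=viewer.get_image(n); cv2.imwrite(f"pics/{n}0.png",im[:,:,::-1]); m=viewer.camera_model(n); print(n,m)
E
```

```text
pics
{'time': 0.0, 'joints': array([-1.36206618e+00,  8.79613126e-02,  1.37227656e+00,  2.61274321e-06,
        1.68359874e+00, -1.03113910e-01]), 'dq': array([ 0.00065338, -0.00077133, -0.00021323,  0.00058134,  0.00146788,
       -0.00017085]), 'joint_efforts': array([ 1.73044577e-03, -3.51865304e+01, -3.13268816e+01, -2.61794520e-05,
        1.10235595e-02, -2.01866982e-06]), 'position': array([ 0.16863216, -0.52298181,  0.23012436]), 'eef_rot': array([-3.13936088e+00, -2.33556637e-04,  3.11844083e-01]), 'wrist_force': array([ 0.71972074, -0.66204894, -0.37624943]), 'ft_torque': array([0.01447871, 0.02829236, 0.01002412]), 'gripper_width': 0.08516221426980156}
scene {'fx': 396.6781116430728, 'fy': 396.6781116430728, 'cx': 281.6764035973516, 'cy': 212.98029420997284, 'R': array([[-0.21982668,  0.9755254 , -0.00514025],
       [ 0.81949595,  0.18180299, -0.54348327],
       [-0.52924723, -0.12368454, -0.83940426]]), 't': array([ 0.11581505, -0.46640422,  1.37056092])}
side {'fx': 418.13435744114906, 'fy': 418.13435744114906, 'cx': 277.2175938320869, 'cy': 211.65067110118954, 'R': array([[-0.99261455, -0.12117432, -0.00575658],
       [-0.0692399 ,  0.60487452, -0.79330489],
       [ 0.09961019, -0.78704739, -0.60879735]]), 't': array([0.61096182, 0.06710076, 0.8818429 ])}
wrist {'fx': 325.19226210127806, 'fy': 325.19226210127806, 'cx': 281.9275536297646, 'cy': 209.21782682411884, 'mount': array([[ 5.55451229e-04, -9.55679700e-01, -2.94407884e-01,
         7.44913217e-02],
       [ 9.99999723e-01,  3.84934276e-04,  6.37133758e-04,
         4.81174867e-04],
       [-4.95568113e-04, -2.94408157e-01,  9.55679649e-01,
        -1.42660319e-01],
       [ 0.00000000e+00,  0.00000000e+00,  0.00000000e+00,
         1.00000000e+00]])}
```

View pics/scene0.png

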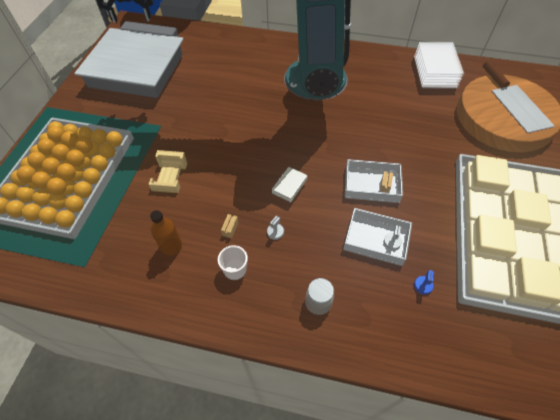

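View pics/side0.png

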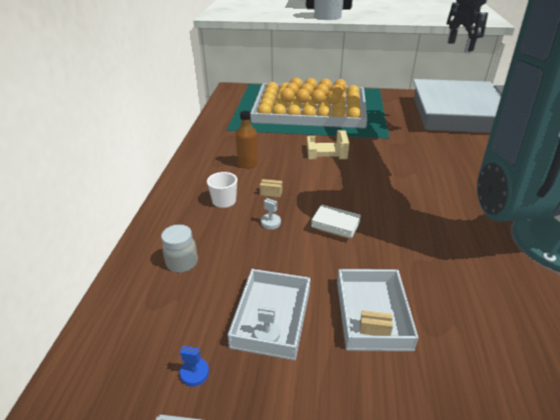

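View pics/wrist0.png

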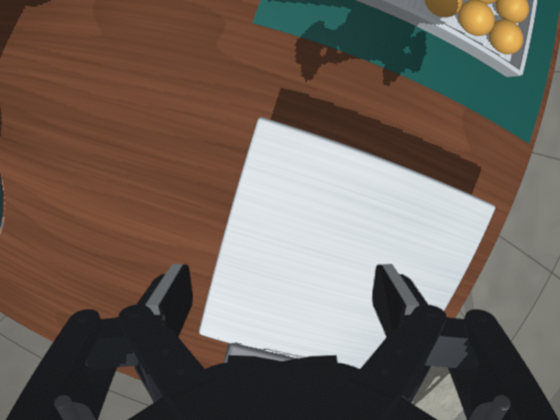

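```bash
cat > h.py <<'E'
import numpy as np, cv2
from scipy.spatial.transform import Rotation as Ro
from plant import get_obs, viewer, r, spotter
W,H=560,420
def tool():
    o=get_obs(); return Ro.from_euler('xyz',o['eef_rot']).as_matrix(), np.array(o['position']), o
def ray(name,uv,pose=None):
    m=viewer.camera_model(name); u,v=uv
    x=(u-m['cx'])/m['fx']; y=(v-m['cy'])/m['fy']
    if name!='wrist':
        d=np.array([x,y,1]); R=m['R']; o=-R.T@m['t']; d=R.T@d
    else:
        th=np.hypot(x,y); s=np.sin(th)/th if th>1e-9 else 1
        d=np.array([x*s,y*s,np.cos(th)]); M=m['mount']; Rt,p=pose
        o=Rt@M[:3,3]+p; d=Rt@M[:3,:3]@d
    return o,d/np.linalg.norm(d)
def atz(name,uv,z,pose=None):
    o,d=ray(name,uv,pose); return o+d*(z-o[2])/d[2]
def proj(name,X,pose=None):
    m=viewer.camera_model(name); X=np.atleast_2d(X)
    if name!='wrist':
        c=X@m['R'].T+m['t']; return np.c_[c[:,0]/c[:,2]*m['fx']+m['cx'],c[:,1]/c[:,2]*m['fy']+m['cy']]
    M=m['mount']; Rt,p=pose; c=(X-p)@Rt; c=(c-M[:3,3])@M[:3,:3]
    rr=np.hypot(c[:,0],c[:,1]); th=np.arctan2(rr,c[:,2]); k=np.where(rr>1e-9,th/np.maximum(rr,1e-9),1)
    return np.c_[c[:,0]*k*m['fx']+m['cx'],c[:,1]*k*m['fy']+m['cy']]
def snap(name,fn):
    Rt,p,_=tool(); im=viewer.get_image(name); cv2.imwrite('pics/'+fn,im[:,:,::-1]); return im,(Rt,p)
E
python3 - <<'E'
from h import *
Z=dict(plate4_c=.0335,box=0,box_lip=.043,box_gap=0,bin_block=0,bin_clip=0,block_c=.015,clip_c=.031,block_old_c=.019,clip_old_c=.035,bottle=0,cup=0,jar=0,rest=0)
for k,z in Z.items():
    for n in ("scene","side"):
        L=spotter.landmark_of(n,k)
        print(k,n,[(round(d['p'],2),[round(d['centre'][0]*W),round(d['centre'][1]*H)],np.round(atz(n,(d['centre'][0]*W,d['centre'][1]*H),z)[:2],3).tolist()) for d in L[:4]])
print(get_obs()['time'])
E
```

```text
plate4_c scene [(0.94, [289, 181], [0.484, 0.011])]
plate4_c side [(0.87, [333, 218], [0.494, 0.011])]
box scene [(0.94, [172, 175], [0.507, -0.328]), (0.22, [169, 158], [0.45, -0.36])]
box side [(0.66, [323, 154], [0.523, -0.319])]
box_lip scene [(0.8, [170, 157], [0.477, -0.336]), (0.27, [287, 187], [0.509, 0.012])]
box_lip side [(0.82, [344, 139], [0.468, -0.335]), (0.38, [325, 151], [0.519, -0.262]), (0.34, [327, 159], [0.514, -0.222])]
box_gap scene [(0.95, [182, 175], [0.503, -0.3])]
box_gap side [(0.67, [328, 160], [0.51, -0.289])]
bin_block scene [(0.71, [370, 186], [0.423, 0.231]), (0.21, [384, 182], [0.401, 0.27])]
bin_block side [(0.66, [376, 309], [0.41, 0.224])]
bin_clip scene [(0.68, [374, 185], [0.42, 0.244])]
bin_clip side [(0.69, [332, 217], [0.494, -0.033]), (0.62, [276, 314], [0.586, 0.256])]
block_c scene [(0.56, [231, 224], [0.638, -0.111])]
block_c side [(0.67, [272, 191], [0.641, -0.101]), (0.59, [334, 226], [0.489, 0.016])]
clip_c scene [(0.74, [276, 225], [0.627, 0.008]), (0.19, [372, 184], [0.442, 0.234])]
clip_c side [(0.69, [268, 211], [0.637, -0.001])]
block_old_c scene [(0.7, [385, 181], [0.414, 0.27]), (0.19, [182, 178], [0.526, -0.287])]
block_old_c side [(0.69, [376, 322], [0.416, 0.267])]
clip_old_c scene [(0.83, [391, 237], [0.6, 0.296]), (0.64, [427, 278], [0.692, 0.385]), (0.59, [284, 183], [0.493, 0.0])]
clip_old_c side [(0.98, [191, 363], [0.697, 0.388]), (0.66, [266, 324], [0.597, 0.305])]
bottle scene [(0.95, [171, 246], [0.728, -0.244])]
bottle side [(0.57, [251, 157], [0.724, -0.284])]
cup scene [(0.9, [233, 269], [0.754, -0.073])]
cup side [(0.7, [225, 200], [0.751, -0.073])]
jar scene [(0.6, [321, 301], [0.788, 0.154])]
jar side [(0.68, [182, 262], [0.792, 0.148])]
rest scene [(0.72, [291, 187], [0.478, 0.015])]
rest side [(0.54, [333, 230], [0.49, 0.011])]
1.55
```

{"name": "carry_out", "arguments": {
  "rotation": [
    [0,0,0],
    [0,0,0],
    [0,0,0],
    [0,0,0],
    [0,0,0],
    [0,0,0],
    [0,0,0],
    [0,0,0],
    [0,0,0],
    [0,0,0],
    [0,0,0],
    [0,0,0],
    [0,0,0],
    [0,0,0]
  ],
  "offset": [
    [0.4,-0.1,-0.04],
    [0.9,-0.17,-0.04],
    [0.9,-0.17,-0.04],
    [0.9,-0.17,-0.04],
    [0.9,-0.17,-0.04],
    [0.9,-0.17,-0.04],
    [0.9,-0.17,-0.04],
    [0.9,-0.17,-0.04],
    [0.9,-0.17,-0.04],
    [0.9,-0.17,-0.04],
    [0.9,-0.17,-0.04],
    [0.9,-0.17,-0.04],
    [0.8,-0.17,0],
    [0,0,0]
  ],
  "grip": [1,1,1,1,1,1,1,1,1,1,1,1,1,1]
}}

```text
time: 2.72
position: [0.5696, -0.3017, 0.2494]
eef_rot: [-3.14, -0.002, 0.319]
wrist_force: [-1.6, -0.7, -0.7]
gripper_width: 0.0856
```

```bash
python3 - <<'E'
from h import *
im,po=snap('wrist','w1.png'); o=get_obs(); print(o['time'],o['position'],o['eef_rot'])
for k in ('box','box_lip','box_gap'):
    for d in spotter.landmark_of('wrist',k)[:3]: print(k,d['p'],d['centre'][0]*W,d['centre'][1]*H,atz('wrist',(d['centre'][0]*W,d['centre'][1]*H),.043 if k=='box_lip' else 0,po))
E
```

```text
2.7667 [ 0.56727703 -0.30356869  0.24947895] [-3.14038688e+00  3.14364201e-04  3.16554327e-01]
box 0.75 292.992 223.104 [ 0.51316614 -0.33546952  0.        ]
box 0.49 151.59199999999998 76.02 [ 6.40018303e-01 -1.07649162e-01  5.55111512e-17]
box_lip 0.96 285.992 264.012 [ 0.47532108 -0.33826339  0.043     ]
box_gap 0.81 263.81600000000003 214.78799999999998 [ 0.5121073  -0.29670435  0.        ]
```

View pics/w1.png

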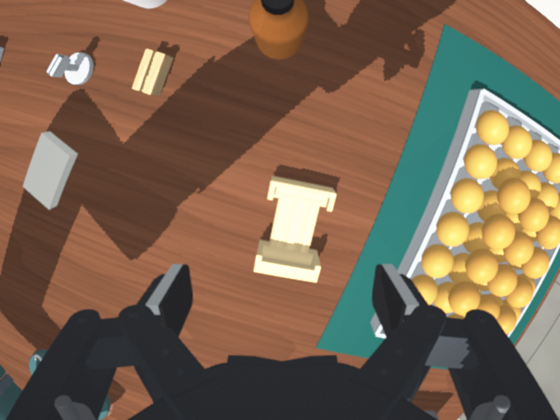

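{"name": "carry_out", "arguments": {
  "rotation": [
    [0,0,0.9],
    [0,0,0.9],
    [0,0,0.7],
    [0,0,0],
    [0,0,0]
  ],
  "offset": [
    [0,0.1,0.8],
    [0,0.1,0.8],
    [0,0.1,0.4],
    [0,0,0],
    [0,0,0]
  ],
  "grip": [1,1,1,1,1]
}}

```text
time: 3.33
position: [0.5661, -0.3183, 0.1697]
eef_rot: [-3.14, 0.002, 0.05]
wrist_force: [0.6, -0.6, 0.1]
gripper_width: 0.0857
```

```bash
python3 - <<'E'
from h import *
im,po=snap('wrist','w2.png'); o=get_obs(); print(o['time'],o['position'],o['eef_rot'])
np.savez('w2.npz',im=im,R=po[0],p=po[1])
for k in ('box','box_lip','box_gap'):
    for d in spotter.landmark_of('wrist',k)[:3]: print(k,d['p'],d['centre'][0]*W,d['centre'][1]*H,atz('wrist',(d['centre'][0]*W,d['centre'][1]*H),.043 if k=='box_lip' else 0,po))
E
```

```text
3.3833 [ 0.5671442  -0.31850953  0.17183829] [ 3.14070352e+00 -1.11664951e-03  5.00898579e-02]
box 0.71 63.784 17.220000000000002 [ 0.75593129 -0.06561519  0.        ]
box_lip 0.69 300.496 292.992 [ 0.47377597 -0.34150383  0.043     ]
box_gap 0.91 257.6 242.38199999999998 [ 0.50673275 -0.29641202  0.        ]
```

View pics/w2.png

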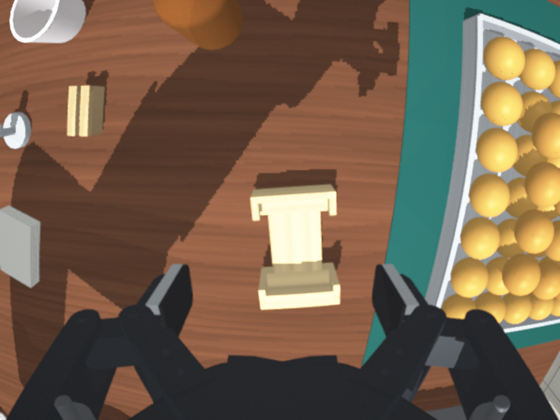

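```bash
cat > fitbox.py <<'E'
from h import *
from scipy.optimize import minimize
d=np.load('w2.npz'); im=d['im']; po=(d['R'],d['p'])
# segment pale wood
m=spotter.trace('wrist','box')
for t in m: print(t['p'],np.array(t['box'])*[W,H,W,H])
mk=[t for t in m if abs(t['box'][0]*W-300)<40][0]['mask'].astype(np.uint8)
hsv=cv2.cvtColor(im,cv2.COLOR_RGB2HSV)
print([hsv[r_,c] for r_,c in ((230,295),(198,290),(300,300),(280,300),(240,230),(330,200))])
np.save('mk.npy',mk)
cv2.imwrite('pics/boxcrop.png',cv2.resize(np.hstack([im[170:330,220:370,::-1],np.repeat(mk[170:330,220:370,None]*255,3,2)]),None,fx=2.5,fy=2.5,interpolation=cv2.INTER_CUBIC))
E
python3 fitbox.py
```

```text
0.81 [295.176 246.666  88.704 128.52 ]
[array([ 29,  25, 255], dtype=uint8), array([ 27,  36, 254], dtype=uint8), array([ 28,  31, 255], dtype=uint8), array([ 21,  80, 192], dtype=uint8), array([ 11, 135, 151], dtype=uint8), array([ 10, 130, 155], dtype=uint8)]
```

View pics/boxcrop.png

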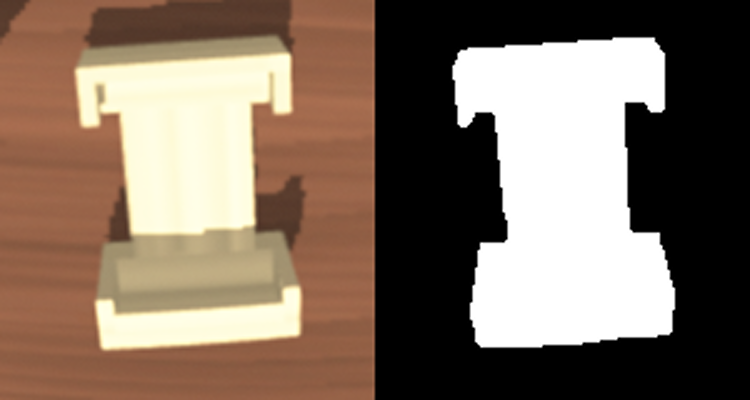

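```bash
cat > fitbox2.py <<'E'
from h import *
from scipy.optimize import minimize
d=np.load('w2.npz'); im=d['im']; po=(d['R'],d['p'])
hsv=cv2.cvtColor(im,cv2.COLOR_RGB2HSV)
mk=np.load('mk.npy'); near=cv2.dilate(mk,np.ones((11,11)))
col=((hsv[...,1]<108)&(hsv[...,2]>110)&(near>0)).astype(np.uint8)
P=[(-54,54,-25,25,0,15),(32,54,-38.5,38.5,0,15),(-54,-32,-38.5,38.5,0,15),(48,54,-38.5,38.5,0,30),(-54,-48,-38.5,38.5,0,48),(-54,-39,-38.5,38.5,43,48)]
for s in(-1,1):
    a=sorted((32.5*s,38.5*s)); P+=[(32,54,*a,0,30),(-54,-32,*a,0,48)]
S=4;x0,y0,x1,y1=220,170,370,330
tgt=cv2.resize(cv2.GaussianBlur(col.astype(np.float32),(0,0),.6)[y0:y1,x0:x1],None,fx=S,fy=S,interpolation=cv2.INTER_LINEAR)
def boxpts(b): return np.array([[x,y,z] for x in b[:2] for y in b[2:4] for z in b[4:]])/1000
def render(q):
    x,y,a=q; R=Ro.from_euler('z',a).as_matrix(); o=np.zeros(tgt.shape,np.uint8)
    for b in P:
        uv=proj('wrist',boxpts(b)@R.T+[x,y,0],po); uv=(uv-[x0-.5,y0-.5])*S-.5
        h=cv2.convexHull(np.round(uv*16).astype(np.int32)); cv2.fillConvexPoly(o,h,1,shift=4)
    return o
def cost(q): return np.abs(render(q).astype(np.float32)-tgt).mean()
best=min((minimize(cost,[.51,-.335,a],method='Nelder-Mead',options=dict(initial_simplex=np.array([[.51,-.335,a],[.52,-.335,a],[.51,-.325,a],[.51,-.335,a+.08]]),xatol=1e-5,fatol=1e-7)) for a in (-.05,.03,.1)),key=lambda s:s.fun)
print(best.x,best.fun,tgt.mean())
q=best.x; np.save('box.npy',q)
o=render(q); v=cv2.resize(im[y0:y1,x0:x1,::-1],None,fx=S,fy=S); c,_=cv2.findContours(o,0,2); cv2.drawContours(v,c,-1,(0,0,255),1); 
cv2.imwrite('pics/boxfit.png',v)
E
python3 fitbox2.py
```

```text
Traceback (most recent call last):
  File "fitbox2.py", line 20, in <module>
    best=min((minimize(cost,[.51,-.335,a],method='Nelder-Mead',options=dict(initial_simplex=np.array([[.51,-.335,a],[.52,-.335,a],[.51,-.325,a],[.51,-.335,a+.08]]),xatol=1e-5,fatol=1e-7)) for a in (-.05,.03,.1)),key=lambda s:s.fun)
  File "fitbox2.py", line 20, in <genexpr>
    best=min((minimize(cost,[.51,-.335,a],method='Nelder-Mead',options=dict(initial_simplex=np.array([[.51,-.335,a],[.52,-.335,a],[.51,-.325,a],[.51,-.335,a+.08]]),xatol=1e-5,fatol=1e-7)) for a in (-.05,.03,.1)),key=lambda s:s.fun)
              ~~~~~~~~^^^^^^^^^^^^^^^^^^^^^^^^^^^^^^^^^^^^^^^^^^^^^^^^^^^^^^^^^^^^^^^^^^^^^^^^^^^^^^^^^^^^^^^^^^^^^^^^^^^^^^^^^^^^^^^^^^^^^^^^^^^^^^^^^^^^^^^^^^^^^^^^^^^^^^^^^^^^^^^^^^^^^
  File "fitbox2.py", line 19, in cost
    def cost(q): return np.abs(render(q).astype(np.float32)-tgt).mean()
                               ~~~~~~^^^
  File "fitbox2.py", line 16, in render
    uv=proj('wrist',boxpts(b)@R.T+[x,y,0],po); uv=(uv-[x0-.5,y0-.5])*S-.5
  File "h.py", line 20, in proj
    m=viewer.camera_model(name); X=np.atleast_2d(X)
ValueError: time passes only in moves, steps and waits
```

Camera models have to be cached rather than queried each time; I'll cache them.

```bash
cat > cm.py <<'E'
import pickle
from plant import viewer
pickle.dump({n:viewer.camera_model(n) for n in("scene","side","wrist")},open('cm.pkl','wb'))
E
python3 cm.py; sed -i "s/^W,H=/import pickle; CM=pickle.load(open('\.\/cm.pkl','rb'))\nW,H=/; s/viewer.camera_model(name)/CM[name]/" h.py; python3 fitbox2.py
```

```text
[ 0.51438217 -0.33520068  0.12069453] 0.016000188887119293 0.35320833
```

View pics/boxfit.png

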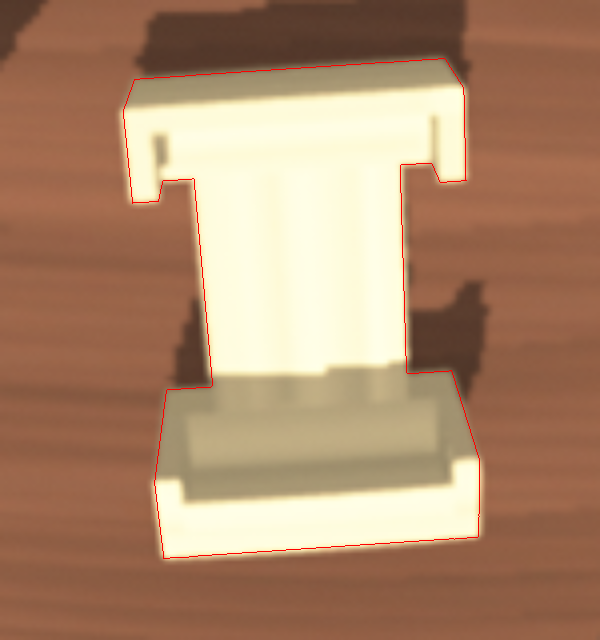

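{"name": "carry_out", "arguments": {
  "rotation": [
    [0,0,0],
    [0,0,0],
    [0,0,0],
    [0,0,0],
    [0,0,0],
    [0,0,0],
    [0,0,0],
    [0,0,0],
    [0,0,0],
    [0,0,0],
    [0,0,0]
  ],
  "offset": [
    [0,-0.6,-0.2],
    [0,-0.9,-0.2],
    [0,-0.9,0],
    [0,-0.9,0],
    [0,-0.9,0],
    [0,-0.9,0],
    [0,-0.9,0],
    [0,-0.9,0],
    [0,-0.9,0],
    [0,-0.5,0],
    [0,0,0]
  ],
  "grip": [1,1,1,1,1,1,1,1,1,1,1]
}}

```text
time: 4.5
position: [0.5511, 0.0185, 0.1883]
eef_rot: [-3.14, -0.003, 0.056]
wrist_force: [-0.4, -0.4, 0.4]
gripper_width: 0.0854
```

```bash
python3 - <<'E'
from h import *
get_obs(); viewer.get_image('wrist')
im,po=snap('wrist','w3.png'); o=get_obs(); print(o['time'],o['position'],o['eef_rot'])
np.savez('w3.npz',im=im,R=po[0],p=po[1])
L={}
for k,z in (('plate4_c',.0335),('clip_c',.031),('block_c',.015)):
    for d in spotter.landmark_of('wrist',k)[:3]: print(k,d['p'],d['centre'][0]*W,d['centre'][1]*H,atz('wrist',(d['centre'][0]*W,d['centre'][1]*H),z,po))
t=spotter.trace('wrist','plate4_c'); print([(a['p'],np.array(a['box'])*[W,H,W,H]) for a in t]); np.save('mkp.npy',t[0]['mask'])
E
```

```text
4.6 [0.55142112 0.01469408 0.1878593 ] [ 3.14046894e+00 -2.39316030e-03  5.24186963e-02]
plate4_c 0.68 285.82399999999996 252.798 [0.48953727 0.00793162 0.0335    ]
plate4_c 0.58 546.224 268.716 [ 0.46994364 -0.35065007  0.0335    ]
clip_c 0.69 80.416 281.82 [0.42735047 0.25683313 0.031     ]
clip_c 0.66 299.824 107.604 [0.63150174 0.00338744 0.031     ]
clip_c 0.6 545.496 269.01 [ 0.46824779 -0.35229168  0.031     ]
block_c 0.59 413.224 109.2 [ 0.64206248 -0.11257535  0.015     ]
[(0.94, array([286.44 , 253.932,  82.88 ,  90.72 ]))]
```

View pics/w3.png

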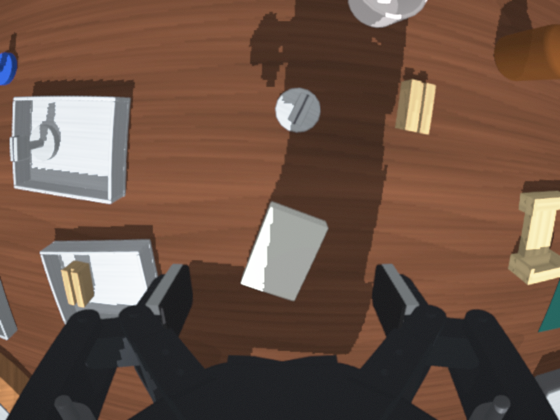

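```bash
cat > fitpile.py <<'E'
from h import *
from scipy.optimize import minimize
d=np.load('w3.npz'); im=d['im']; po=(d['R'],d['p'])
hsv=cv2.cvtColor(im,cv2.COLOR_RGB2HSV)
x0,y0,x1,y1=220,180,350,320
near=cv2.dilate(np.load('mkp.npy').astype(np.uint8),np.ones((11,11)))
col=((hsv[...,1]<60)&(hsv[...,2]>100)&(near>0)).astype(np.float32)
S=4
tgt=cv2.resize(cv2.GaussianBlur(col,(0,0),.6)[y0:y1,x0:x1],None,fx=S,fy=S)
def boxpts(b): return np.array([[x,y,z] for x in b[:2] for y in b[2:4] for z in b[4:]])/1000
def render(q,P=[(-45,45,-30,30,16,36)]):
    x,y,a=q; R=Ro.from_euler('z',a).as_matrix(); o=np.zeros(tgt.shape,np.uint8)
    for b in P:
        uv=(proj('wrist',boxpts(b)@R.T+[x,y,0],po)-[x0-.5,y0-.5])*S-.5
        cv2.fillConvexPoly(o,cv2.convexHull(np.round(uv*16).astype(np.int32)),1,shift=4)
    return o
def cost(q): return np.abs(render(q).astype(np.float32)-tgt).mean()
best=min((minimize(cost,[.49,.01,a],method='Nelder-Mead',options=dict(initial_simplex=np.array([[.49,.01,a],[.5,.01,a],[.49,.02,a],[.49,.01,a+.1]]),xatol=1e-5,fatol=1e-7)) for a in (-.8,-.6,-.4,-.2,0,.3)),key=lambda s:s.fun)
print(best.x,best.fun,tgt.mean()); np.save('pile.npy',best.x)
o=render(best.x); v=cv2.resize(im[y0:y1,x0:x1,::-1],None,fx=S,fy=S); c,_=cv2.findContours(o,0,2); cv2.drawContours(v,c,-1,(0,0,255),1); cv2.imwrite('pics/pilefit.png',v)
# crops
cv2.imwrite('pics/crop3.png',cv2.resize(im[60:160,250:450,::-1],None,fx=4,fy=4,interpolation=cv2.INTER_CUBIC))
E
python3 fitpile.py
```

```text
[ 0.48597955  0.0109711  -0.31114541] 0.010204585269093513 0.29467034
```

View pics/pilefit.png

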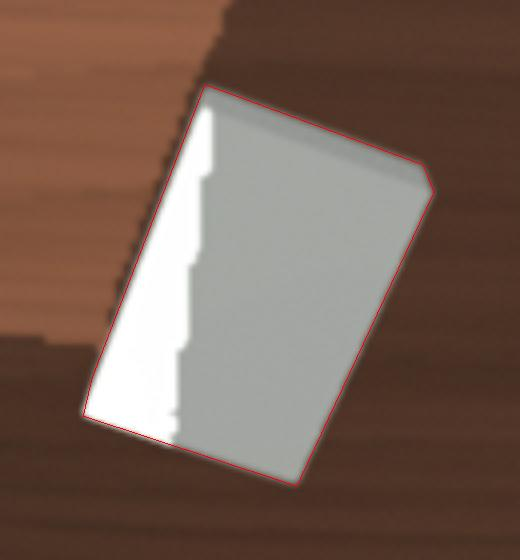

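View pics/crop3.png

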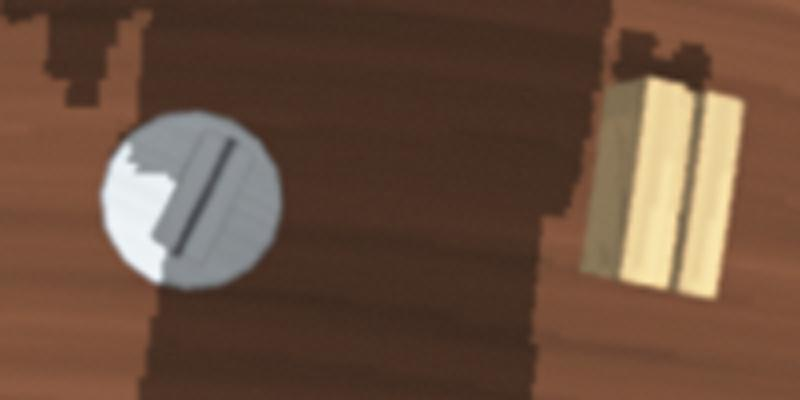

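{"name": "carry_out", "arguments": {
  "rotation": [
    [0,0,0.87],
    [0,0,0.87],
    [0,0,0.87],
    [0,0,0.86],
    [0,0,0],
    [0,0,0],
    [0,0,0],
    [0,0,0]
  ],
  "offset": [
    [0,0,0.5],
    [0,0,0.5],
    [0,0,0.3],
    [0,0,0.2],
    [-0.8,0.3,0.4],
    [-0.73,0.29,0.3],
    [0,0,0],
    [0,0,0]
  ],
  "grip": [1,1,1,1,1,1,1,1]
}}

```text
time: 5.47
position: [0.4827, 0.0097, 0.0962]
eef_rot: [3.14, 0.005, -0.315]
wrist_force: [0.7, 0.6, -0.2]
gripper_width: 0.0855
```

```bash
python3 - <<'E'
from h import *
for i in range(3):
    o=get_obs(); print(o['time'],o['position'],o['eef_rot'],o['joints'][5]); im=viewer.get_image('wrist')
cv2.imwrite('pics/w4.png',im[:,:,::-1])
E
```

```text
5.4667 [0.48265793 0.00965364 0.09618718] [ 3.14031017  0.00475973 -0.31535748] 1.788821965857297
5.5167 [0.48532895 0.0095742  0.09829819] [ 3.14146807e+00 -2.06086742e-04 -3.15100477e-01] 1.7888950408874884
5.5667 [0.4868532  0.00961728 0.0995626 ] [-3.14106420e+00 -2.83853973e-03 -3.14801992e-01] 1.7889331564919257
```

View pics/w4.png

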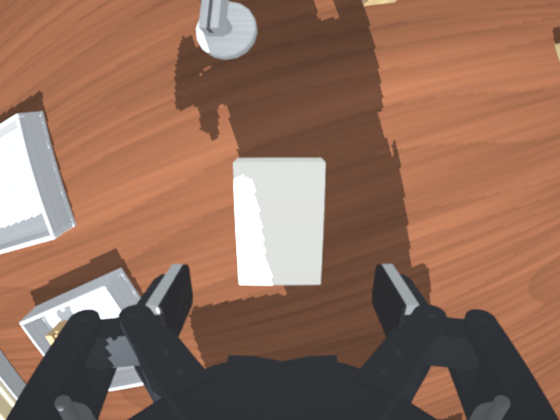

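```bash
cat > fp2.py <<'E'
from h import *
im,po=snap('wrist','w5.png'); o=get_obs(); print(o['time'],o['position'],o['eef_rot'])
t=spotter.trace('wrist','plate4_c'); np.save('mkp.npy',t[0]['mask']); np.savez('w3.npz',im=im,R=po[0],p=po[1])
o=get_obs(); print(o['time'],o['position'],o['eef_rot'])
E
python3 fp2.py; sed -i 's/x0,y0,x1,y1=220,180,350,320/x0,y0,x1,y1=210,140,350,310/' fitpile.py; python3 fitpile.py
```

```text
5.6667 [0.48777109 0.00986401 0.10032184] [-3.14080172 -0.00405895 -0.31416764]
5.7167 [0.48766216 0.01000522 0.10022006] [-3.14089039 -0.00370528 -0.31384591]
[ 0.48589458  0.01114907 -0.3137971 ] 0.013091031461954117 0.47739497
```

View pics/pilefit.png

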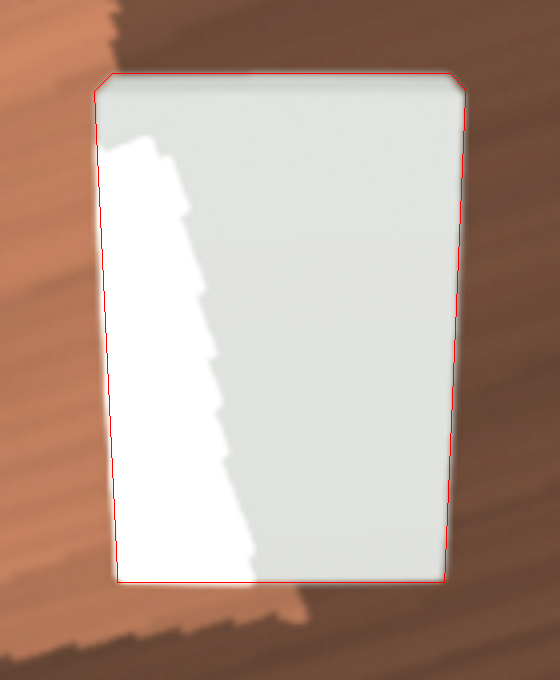

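{"name": "carry_out", "arguments": {
  "rotation": [
    [0,0,0],
    [0,0,0],
    [0,0,0],
    [0,0,0],
    [0,0,0],
    [0,0,0],
    [0,0,0],
    [0,0,0]
  ],
  "offset": [
    [-0.05,0,0.5],
    [0,0,0.6],
    [0,0,0.5],
    [0,0,0.4],
    [0,0,0.3],
    [0,0,0.1],
    [0,0,0],
    [0,0,0]
  ],
  "grip": [1,1,1,1,1,1,1,1]
}}

```text
time: 6.38
position: [0.4849, 0.011, 0.0034]
eef_rot: [-3.141, -0.002, -0.313]
wrist_force: [0.2, -0.2, 0.4]
gripper_width: 0.0858
```

```bash
python3 - <<'E'
from h import *
for i in range(3):
    o=get_obs(); print(o['time'],o['position'],o['eef_rot'],o['wrist_force']); im=viewer.get_image('side')
cv2.imwrite('pics/s6.png',cv2.resize(im[150:290,250:430,::-1],None,fx=4,fy=4,interpolation=cv2.INTER_CUBIC))
E
```

```text
6.3833 [0.48486896 0.01099559 0.00340037] [-3.14130236e+00 -1.63560593e-03 -3.13348092e-01] [ 0.22171539 -0.24107954  0.42267711]
6.4333 [0.48510928 0.01098393 0.00379515] [-3.14113166e+00 -2.55416025e-03 -3.13298204e-01] [-0.00262821 -0.11332141  0.41139295]
6.4833 [0.48510276 0.01098639 0.00393315] [-3.14102900e+00 -2.87434771e-03 -3.13306293e-01] [ 0.44001262 -0.76202034 -0.30015424]
```

View pics/s6.png

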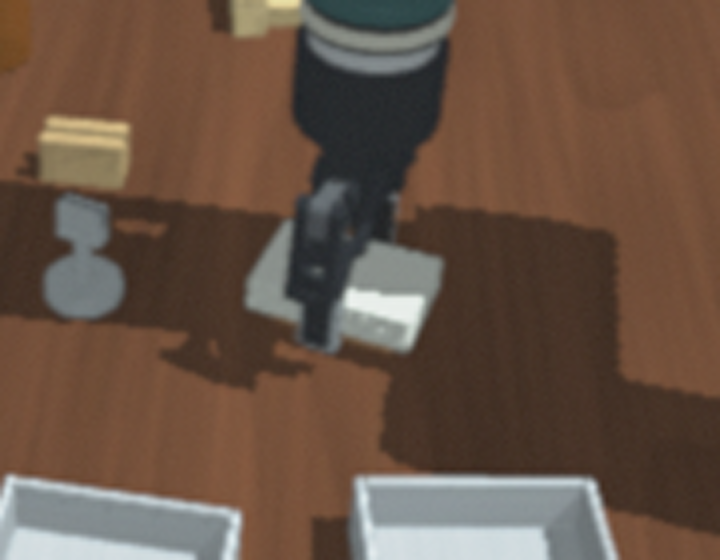

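{"name": "carry_out", "arguments": {
  "rotation": [
    [0,0,0],
    [0,0,0],
    [0,0,0],
    [0,0,0],
    [0,0,0],
    [0,0,0],
    [0,0,0],
    [0,0,0]
  ],
  "offset": [
    [0,0,0],
    [0,0,0],
    [0,0,0],
    [0,0,0],
    [0,0,0],
    [0,0,0],
    [0,0,0],
    [0,0,0]
  ],
  "grip": [0.85,0.78,0.72,0.65,0.6,0.6,0.6,0.6],
  "force": 60
}}

```text
time: 7.2
position: [0.4844, 0.0112, 0.0034]
eef_rot: [-3.141, -0.002, -0.313]
wrist_force: [-0.6, 0.6, 6.8]
gripper_width: 0.0594
```

```bash
python3 - <<'E'
from h import *
im,po=snap('wrist','w7.png'); im2=viewer.get_image('side')
cv2.imwrite('pics/s7.png',cv2.resize(im2[150:290,250:430,::-1],None,fx=4,fy=4,interpolation=cv2.INTER_CUBIC))
o=get_obs(); print(o['time'],o['position'],o['eef_rot'],o['wrist_force'],o['gripper_width'])
E
```

```text
7.3 [0.4843652  0.01114293 0.00334419] [-3.14106375e+00 -1.58966860e-03 -3.13423905e-01] [-0.04789096  1.26772338  5.03448023] 0.05926942335112602
```

View pics/w7.png

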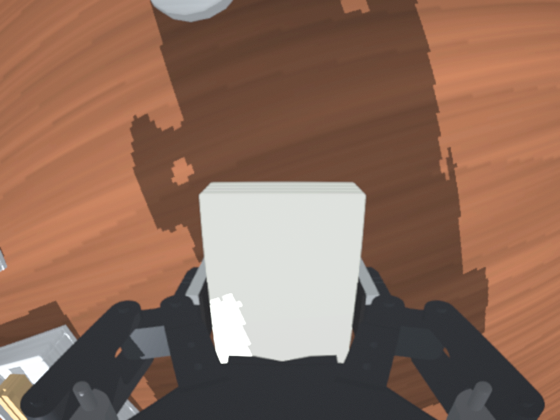

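View pics/s7.png

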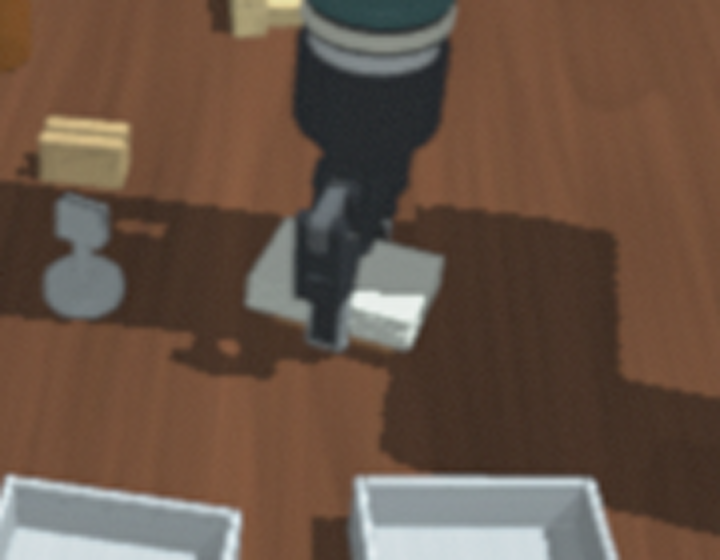

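{"name": "carry_out", "arguments": {
  "rotation": [
    [0,0,0],
    [0,0,0],
    [0,0,0],
    [0,0,0],
    [0,0,0],
    [0,0,0],
    [0,0,0],
    [0,0,0],
    [0,0,0],
    [0,0,0],
    [0,0,0]
  ],
  "offset": [
    [0,0,-0.1],
    [0,0,-0.2],
    [0,0,-0.4],
    [0,0,-0.5],
    [0,0,-0.5],
    [0,0,-0.5],
    [0,0,-0.5],
    [0,0,-0.5],
    [0,0,-0.3],
    [0,0,0],
    [0,0,0]
  ],
  "grip": [0.6,0.6,0.6,0.6,0.6,0.6,0.6,0.6,0.6,0.6,0.6]
}}

```text
time: 8.22
position: [0.4836, 0.0111, 0.1425]
eef_rot: [3.141, -0.0, -0.313]
wrist_force: [-0.1, -0.7, -1.7]
gripper_width: 0.0592
```

```bash
python3 - <<'E'
from h import *
im2=viewer.get_image('side'); im,po=snap('wrist','w8.png')
cv2.imwrite('pics/s8.png',cv2.resize(im2[120:260,260:440,::-1],None,fx=4,fy=4,interpolation=cv2.INTER_CUBIC))
o=get_obs(); print(o['time'],o['position'],o['eef_rot'],o['wrist_force'],o['gripper_width'])
E
```

```text
8.3167 [0.48255713 0.01116463 0.14070565] [ 3.14071444  0.00321207 -0.31342053] [-0.06658413 -0.03450641 -1.9691802 ] 0.05914332826544389
```

View pics/w8.png

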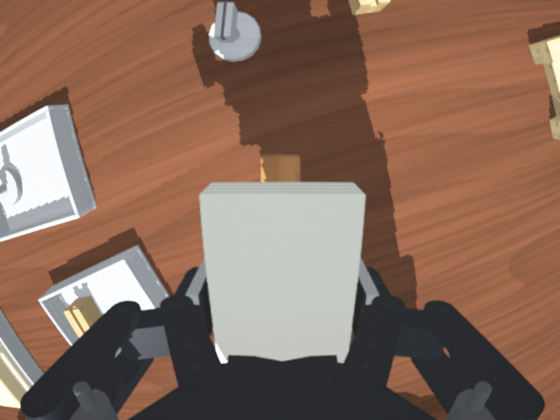

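View pics/s8.png

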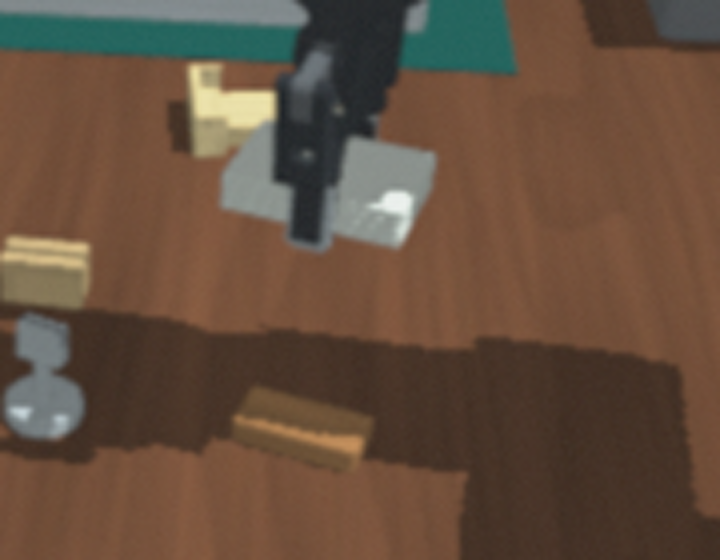

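```bash
cat > plan.py <<'E'
from h import *
import sys
G=np.array([.0014,0,-.0227])  # pile centre in tool frame
bx,by,ba=np.load('box.npy')
def target(cx,cz,th,cy=0,dyaw=0):
    "pile centre box x,y (mm), height mm, tilt deg -> tool R,p"
    Rb=Ro.from_euler('z',ba+dyaw)
    R0=Rb*Ro.from_euler('x',np.pi)
    Rt=(R0*Ro.from_rotvec([0,np.radians(th),0])).as_matrix()
    c=np.array([bx,by,0])+Ro.from_euler('z',ba).apply([cx/1000,cy/1000,0])+[0,0,cz/1000]
    return Rt,c-Rt@G
def pile_in_box(Rt,p):
    c=Ro.from_euler('z',-ba).apply(p+Rt@G-[bx,by,0])*1000
    M=Ro.from_euler('z',-ba).as_matrix()@Rt
    return c, np.degrees(np.arctan2(M[2,0],M[0,0])), np.degrees(np.arctan2(M[1,0],M[0,0])), np.degrees(np.arcsin(M[2,1]))
def delta(fr,to):
    "rotvec units of 6deg in tool frame; shift in units of 40mm expressed in start axes and in end axes"
    rv=Ro.from_matrix(fr[0].T@to[0]).as_rotvec(); d=to[1]-fr[1]
    return np.round(np.degrees(rv)/6,2),'start axes',np.round(fr[0].T@d/.04,2),'end axes',np.round(to[0].T@d/.04,2)
E
python3 - <<'E'
from plan import *
Rt,p,o=tool(); print(p,o['eef_rot'],o['time'])
A=target(56,120,0); B=target(56,120,20); C=target(56,62,20); D=target(-.6,41.3,20)
for n,t in zip('ABCD',(A,B,C,D)): print(n,t[1])
c=(Rt,p)
for t in (A,B,C,D): print(delta(c,t)); c=t
E
```

```text
[0.48255713 0.01116463 0.14070565] [ 3.14071444  0.00321207 -0.31342053] 8.3167
A [ 0.56858497 -0.32862675  0.0973    ]
B [ 0.57637616 -0.3276818   0.09819015]
C [ 0.57637616 -0.3276818   0.04019015]
D [ 0.52018791 -0.33449654  0.01949015]
(array([ 0.  ,  0.03, -4.15]), 'start axes', array([4.67, 7.42, 1.08]), 'end axes', array([1.11, 8.69, 1.09]))
(array([ 0.  ,  3.33, -0.  ]), 'start axes', array([ 0.2 ,  0.  , -0.02]), 'end axes', array([0.19, 0.  , 0.05]))
(array([0., 0., 0.]), 'start axes', array([-0.5 , -0.  ,  1.36]), 'end axes', array([-0.5 , -0.  ,  1.36]))
(array([0., 0., 0.]), 'start axes', array([-1.51,  0.  ,  0.  ]), 'end axes', array([-1.51,  0.  ,  0.  ]))
```

{"name": "carry_out", "arguments": {
  "rotation": [
    [0,0,-0.83],
    [0,0,-0.83],
    [0,0,-0.83],
    [0,0,-0.83],
    [0,0,-0.83],
    [0,0,0],
    [0,0,0],
    [0,0,0],
    [0,0,0],
    [0,0,0],
    [0,0,0],
    [0,0,0],
    [0,0,0],
    [0,0,0],
    [0,0,0],
    [0,0,0],
    [0,0,0],
    [0,0,0]
  ],
  "offset": [
    [0,0,0],
    [0,0,0],
    [0,0,0],
    [0,0,0],
    [0,0,0],
    [0.05,0.4,0],
    [0.1,0.7,0],
    [0.1,0.8,0],
    [0.1,0.9,0],
    [0.1,0.9,0],
    [0.1,0.9,0.1],
    [0.1,0.9,0.1],
    [0.1,0.9,0.2],
    [0.1,0.8,0.2],
    [0.1,0.7,0.2],
    [0.1,0.5,0.2],
    [0.06,0.29,0.09],
    [0,0,0]
  ],
  "grip": [0.6,0.6,0.6,0.6,0.6,0.6,0.6,0.6,0.6,0.6,0.6,0.6,0.6,0.6,0.6,0.6,0.6,0.6]
}}

```text
time: 9.82
position: [0.5684, -0.33, 0.095]
eef_rot: [-3.138, 0.005, 0.119]
wrist_force: [-0.7, -0.0, -1.6]
gripper_width: 0.059
```

{"name": "carry_out", "arguments": {
  "rotation": [
    [0,0.83,0],
    [0,0.83,0],
    [0,0.83,0],
    [0,0.84,0],
    [0,0,0],
    [0,0,0]
  ],
  "offset": [
    [0.05,0,0],
    [0.05,0,0],
    [0.05,0,0],
    [0.05,0,0],
    [0,0,0],
    [0,0,0]
  ],
  "grip": [0.6,0.6,0.6,0.6,0.6,0.6]
}}

```text
time: 10.32
position: [0.5761, -0.3262, 0.0992]
eef_rot: [-3.139, -0.345, 0.12]
wrist_force: [0.3, -0.1, -1.5]
gripper_width: 0.0595
```

```bash
python3 - <<'E'
from plan import *
viewer.get_image('side'); 
im,po=snap('wrist','w9.png'); Rt,p,o=tool(); print(p,o['eef_rot'],o['time'],o['gripper_width'],pile_in_box(Rt,p))
B=target(56,120,20); C=target(56,62,20); print(delta((Rt,p),B),delta((Rt,p),C))
E
```

```text
[ 0.5781856  -0.32694941  0.1006125 ] [ 3.14110096 -0.3479689   0.12255532] 10.4167 0.05935018542498075 (array([ 57.9083762 ,   0.50840759, 122.42941005]), np.float64(19.937181001914855), np.float64(0.1066151401732225), np.float64(0.026483488008390333))
(array([-0.  ,  0.01,  0.02]), 'start axes', array([-0.06,  0.01,  0.04]), 'end axes', array([-0.06,  0.01,  0.04])) (array([-0.  ,  0.01,  0.02]), 'start axes', array([-0.56,  0.01,  1.4 ]), 'end axes', array([-0.56,  0.01,  1.4 ]))
```

View pics/w9.png

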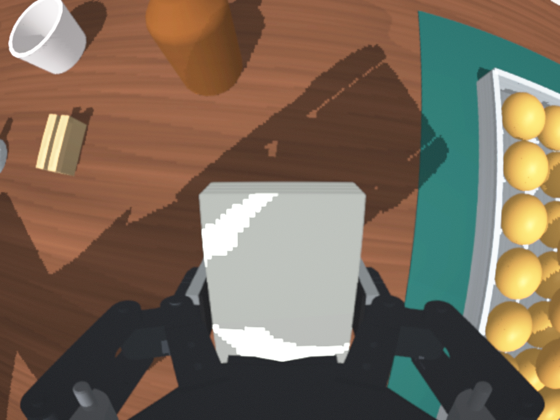

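{"name": "carry_out", "arguments": {
  "rotation": [
    [0,0,0],
    [0,0,0],
    [0,0,0],
    [0,0,0],
    [0,0,0],
    [0,0,0]
  ],
  "offset": [
    [-0.14,0,0.35],
    [-0.14,0,0.35],
    [-0.14,0,0.35],
    [-0.14,0.01,0.35],
    [0,0,0],
    [0,0,0]
  ],
  "grip": [0.6,0.6,0.6,0.6,0.6,0.6]
}}

```text
time: 10.92
position: [0.5762, -0.3274, 0.0389]
eef_rot: [-3.14, -0.347, 0.122]
wrist_force: [-0.6, 0.2, -1.3]
gripper_width: 0.0589
```

```bash
python3 - <<'E'
from plan import *
im=viewer.get_image('side'); im2=viewer.get_image('scene')
f=lambda a:cv2.resize(a[:,:,::-1],None,fx=4,fy=4,interpolation=cv2.INTER_CUBIC)
cv2.imwrite('pics/s10.png',np.hstack([f(im[90:210,270:370]),f(im2[110:230,125:225])]))
Rt,p,o=tool(); print(p,o['eef_rot'],o['time'],o['gripper_width'],pile_in_box(Rt,p),o['wrist_force'])
D=target(-.6,41.3,20); print(delta((Rt,p),D))
E
```

```text
[ 0.57715576 -0.32858636  0.04123757] [ 3.13963003 -0.35021728  0.1227138 ] 11.0167 0.05909952622041135 (array([56.63984134, -0.96036805, 63.03994177]), np.float64(20.06600974341147), np.float64(0.11569548131895883), np.float64(0.10562386715316047)) [-0.54142716 -0.0389867  -0.80042628]
(array([ 0.01, -0.01,  0.02]), 'start axes', array([-1.53, -0.03,  0.02]), 'end axes', array([-1.53, -0.02,  0.02]))
```

View pics/s10.png

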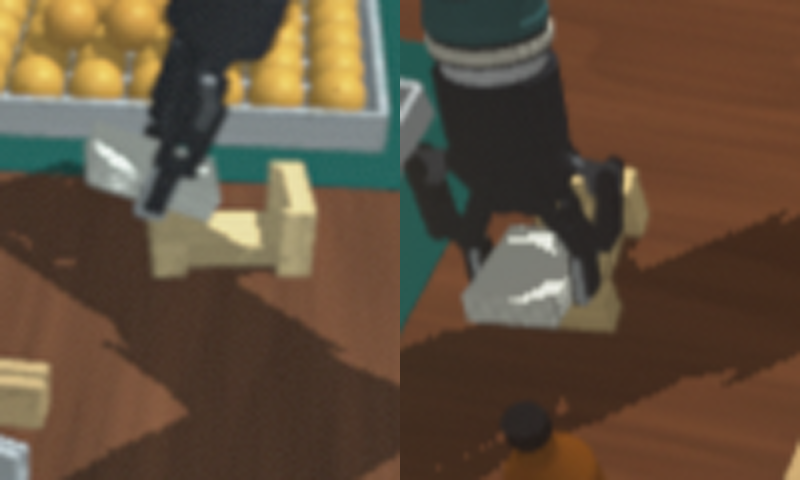

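{"name": "carry_out", "arguments": {
  "rotation": [
    [0,0,0],
    [0,0,0],
    [0,0,0],
    [0,0,0],
    [0,0,0],
    [0,0,0],
    [0,0,0]
  ],
  "offset": [
    [-0.25,-0.02,0],
    [-0.25,0,0],
    [-0.25,0,0],
    [-0.2,0,0],
    [-0.1,0,0],
    [0,0,0],
    [0,0,0]
  ],
  "grip": [0.6,0.6,0.6,0.6,0.6,0.6,0.6]
}}

```text
time: 11.6
position: [0.5361, -0.3325, 0.0254]
eef_rot: [3.142, -0.349, 0.12]
wrist_force: [-0.0, 1.1, -1.1]
gripper_width: 0.059
```

```bash
cat > chk.py <<'E'
from plan import *
im=viewer.get_image('side'); im2=viewer.get_image('scene'); im3,po=snap('wrist',sys.argv[1]+'w.png')
f=lambda a:cv2.resize(a[:,:,::-1],None,fx=4,fy=4,interpolation=cv2.INTER_CUBIC)
cv2.imwrite(f'pics/{sys.argv[1]}.png',np.hstack([f(im[90:210,270:370]),f(im2[110:230,125:225])]))
Rt,p,o=tool(); print(p,o['eef_rot'],o['time'],o['gripper_width'],pile_in_box(Rt,p),o['wrist_force'])
for a in sys.argv[2:]:
    v=[float(q) for q in a.split(',')]; D=target(*v); print(v,delta((Rt,p),D))
E
python3 chk.py k11 -.6,41.3,20
```

```text
[ 0.53688784 -0.33248219  0.02577415] [ 3.14080121 -0.34945085  0.12148799] 11.75 0.0587314323365643 (array([1.62125613e+01, 1.83781545e-03, 4.75815133e+01]), np.float64(20.02206482767301), np.float64(0.04546156217881695), np.float64(0.04260581830004545)) [-0.31103461 -0.80254585 -1.36965571]
[-0.6, 41.3, 20.0] (array([ 0.  , -0.  ,  0.01]), 'start axes', array([-0.45, -0.  ,  0.  ]), 'end axes', array([-0.45, -0.  ,  0.  ]))
```

View pics/k11.png

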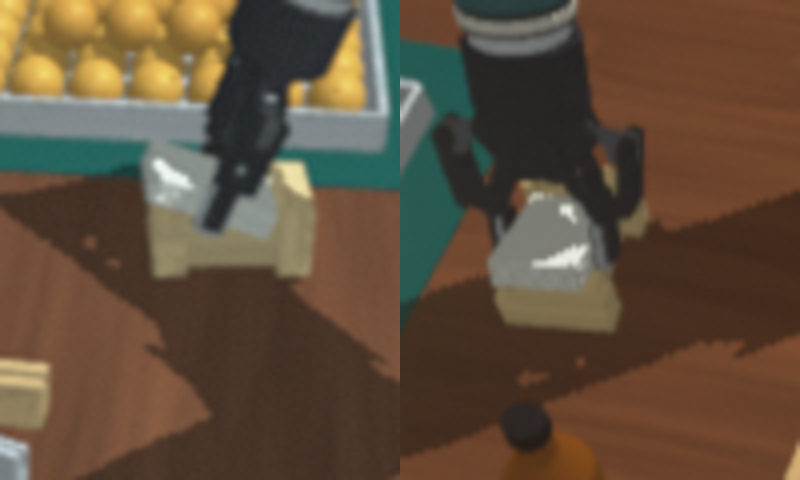

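View pics/k11w.png

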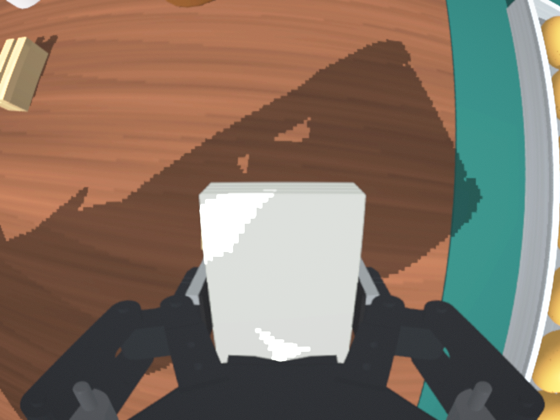

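{"name": "carry_out", "arguments": {
  "rotation": [
    [0,0,0],
    [0,0,0],
    [0,0,0],
    [0,0,0],
    [0,0,0],
    [0,0,0]
  ],
  "offset": [
    [-0.13,0,0],
    [-0.12,0,0],
    [-0.12,0,0],
    [-0.08,0,0],
    [0,0,0],
    [0,0,0]
  ],
  "grip": [0.6,0.6,0.6,0.6,0.6,0.6]
}}

```text
time: 12.25
position: [0.5194, -0.3343, 0.019]
eef_rot: [-3.141, -0.349, 0.121]
wrist_force: [-0.2, -0.5, -1.2]
gripper_width: 0.0588
```

```bash
python3 chk.py k12 -.6,41.3,20 0.1,34.2,10; python3 - <<'E'
from plan import *
a=target(-.6,41.3,20); 
for v in ((-.3,37.6,15),(.1,34.2,10),(.1,30,5),(0,25.8,0)):
    b=target(*v); print(v,delta(a,b)); a=b
E
```

```text
[ 0.51980483 -0.33439753  0.01936792] [ 3.14118926 -0.34899293  0.12132894] 12.4 0.059466493930073513 (array([-0.96679006,  0.14948003, 41.17823999]), np.float64(19.995825908384194), np.float64(0.03634906979315285), np.float64(0.021719249367541688)) [ 0.32105255  0.05749388 -2.0458935 ]
[-0.6, 41.3, 20.0] (array([0.  , 0.  , 0.01]), 'start axes', array([0.01, 0.  , 0.  ]), 'end axes', array([0.01, 0.  , 0.  ]))
[0.1, 34.2, 10.0] (array([ 0.  , -1.67,  0.01]), 'start axes', array([-0.13,  0.  ,  0.16]), 'end axes', array([-0.1 ,  0.  ,  0.18]))
(-0.3, 37.6, 15) (array([ 0.  , -0.83,  0.  ]), 'start axes', array([-0.07, -0.  ,  0.08]), 'end axes', array([-0.07, -0.  ,  0.09]))
(0.1, 34.2, 10) (array([-0.  , -0.83, -0.  ]), 'start axes', array([-0.06, -0.  ,  0.08]), 'end axes', array([-0.05, -0.  ,  0.08]))
(0.1, 30, 5) (array([-0.  , -0.83,  0.  ]), 'start axes', array([-0.07,  0.  ,  0.1 ]), 'end axes', array([-0.06,  0.  ,  0.1 ]))
(0, 25.8, 0) (array([-0.  , -0.83,  0.  ]), 'start axes', array([-0.06,  0.  ,  0.1 ]), 'end axes', array([-0.05,  0.  ,  0.1 ]))
```

View pics/k12.png

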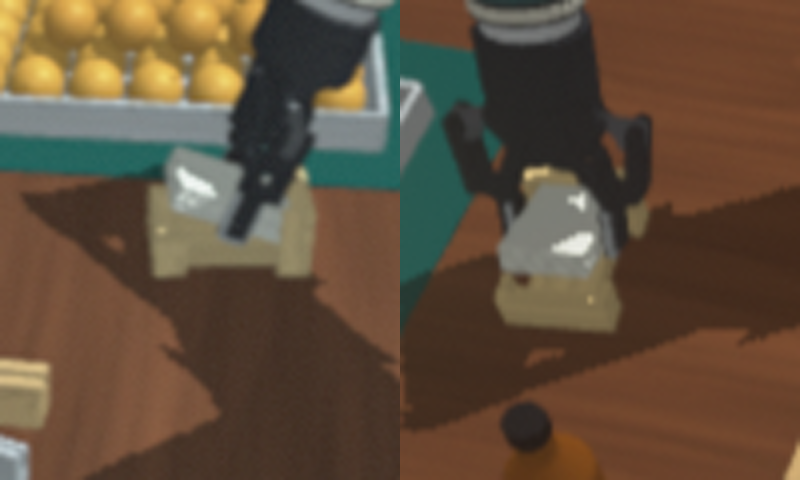

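View pics/k12w.png

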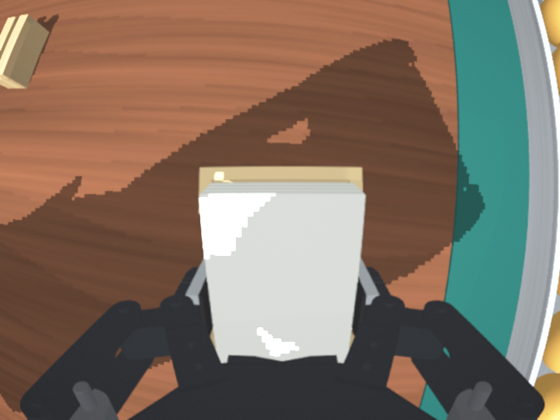

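```bash
python3 - <<'E'
from plan import *
po=target(-.97,41.2,20,.15)
Rb=Ro.from_euler('z',ba)
for q in ((54,38.5,30),(54,-38.5,30)): print(q,proj('wrist',Rb.apply(np.array(q)/1000)+[bx,by,0],po))
for q in ((45,30,10),(45,-30,10),(45,30,-10),(45,-30,-10)):
    X=po[1]+po[0]@(G+np.array([q[0],-q[1],-q[2]])/1000); print(q,proj('wrist',X,po))
im=cv2.imread('pics/k12w.png'); cv2.imwrite('pics/k12z.png',cv2.resize(im[150:220,180:390],None,fx=3.8,fy=3.8,interpolation=cv2.INTER_CUBIC))
E
```

```text
(54, 38.5, 30) [[199.59466444 167.77988002]]
(54, -38.5, 30) [[361.96603175 167.80465142]]
(45, 30, 10) [[196.01871211 194.14653617]]
(45, -30, 10) [[364.10242424 194.18453783]]
(45, 30, -10) [[208.0484327  182.09903976]]
(45, -30, -10) [[352.51384995 182.11997942]]
```

View pics/k12z.png

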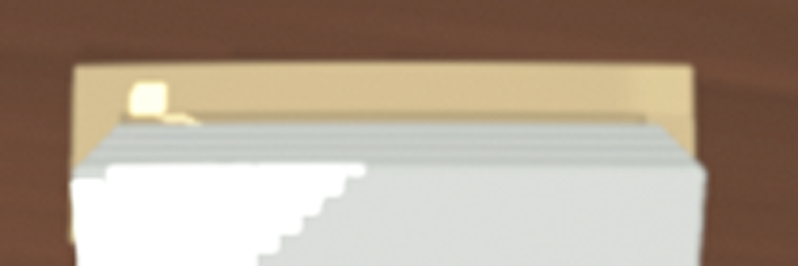

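{"name": "carry_out", "arguments": {
  "rotation": [
    [0,-0.42,0],
    [0,-0.41,0],
    [0,-0.42,0],
    [0,-0.41,0],
    [0,-0.42,0],
    [0,-0.42,0],
    [0,0,0],
    [0,0,0]
  ],
  "offset": [
    [-0.02,-0.015,0.04],
    [-0.03,0,0.04],
    [-0.03,0,0.04],
    [-0.03,0,0.04],
    [-0.03,0,0.05],
    [-0.03,0,0.05],
    [0,0,0],
    [0,0,0]
  ],
  "grip": [0.6,0.6,0.6,0.6,0.6,0.6,0.6,0.6]
}}

```text
time: 13.07
position: [0.5161, -0.3339, 0.0074]
eef_rot: [-3.142, -0.088, 0.122]
wrist_force: [0.1, 0.8, -1.8]
gripper_width: 0.0593
```

```bash
python3 chk.py k13 0.1,30,5 0,26,0
```

```text
[ 0.51513302 -0.33421409  0.00751094] [-3.14151939 -0.08748165  0.12086266] 13.2167 0.059213246395824135 (array([ 0.27551977,  0.8872476 , 30.24645149]), np.float64(5.012329172817417), np.float64(0.009633212410304907), np.float64(-0.004181850411425913)) [-0.11511034  0.84816473 -2.42318497]
[0.1, 30.0, 5.0] (array([-0., -0.,  0.]), 'start axes', array([-0.01,  0.02,  0.01]), 'end axes', array([-0.01,  0.02,  0.01]))
[0.0, 26.0, 0.0] (array([-0.  , -0.84,  0.  ]), 'start axes', array([-0.07,  0.02,  0.1 ]), 'end axes', array([-0.06,  0.02,  0.11]))
```

View pics/k13.png

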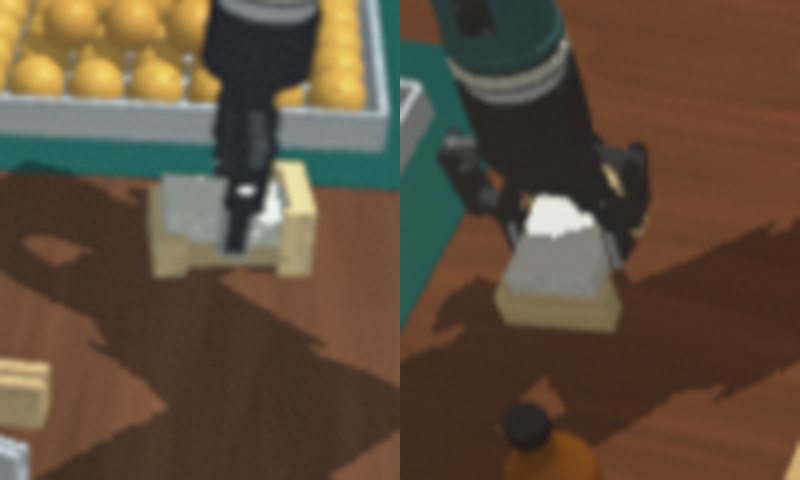

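View pics/k13w.png

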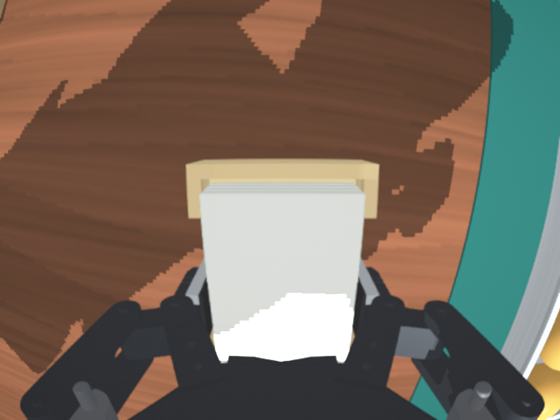

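{"name": "carry_out", "arguments": {
  "rotation": [
    [0,-0.28,0],
    [0,-0.28,0],
    [0,-0.28,0],
    [0,0,0],
    [0,0,0]
  ],
  "offset": [
    [-0.02,0,0.03],
    [-0.02,0,0.03],
    [-0.02,0,0.04],
    [0,0,0],
    [0,0,0]
  ],
  "grip": [0.6,0.6,0.6,0.6,0.6]
}}

```text
time: 13.63
position: [0.5137, -0.3342, 0.003]
eef_rot: [-3.141, 0.001, 0.122]
wrist_force: [-0.8, 0.1, -1.5]
gripper_width: 0.0591
```

```bash
python3 chk.py k14 0,26,0 0,25,0
```

```text
[ 0.51322557 -0.33438269  0.00327619] [-3.14151907e+00  1.17094321e-03  1.21286083e-01] 13.7833 0.05931122853410239 (array([ 0.37687784,  0.95046639, 25.97453885]), np.float64(-0.06709011550765816), np.float64(0.0338933920508312), np.float64(-0.004216089113863194)) [ 0.23640282 -0.37611098 -1.93934005]
[0.0, 26.0, 0.0] (array([-0.  ,  0.01,  0.01]), 'start axes', array([-0.01,  0.02, -0.  ]), 'end axes', array([-0.01,  0.02, -0.  ]))
[0.0, 25.0, 0.0] (array([-0.  ,  0.01,  0.01]), 'start axes', array([-0.01,  0.02,  0.02]), 'end axes', array([-0.01,  0.02,  0.02]))
```

View pics/k14w.png

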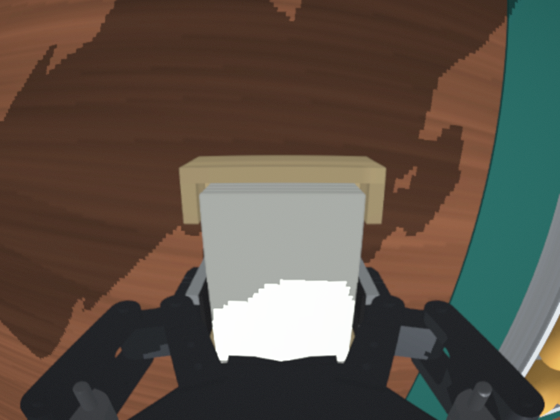

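{"name": "carry_out", "arguments": {
  "rotation": [
    [0,0,0],
    [0,0,0],
    [0,0,0],
    [0,0,0],
    [0,0,0],
    [0,0,0],
    [0,0,0],
    [0,0,0],
    [0,0,0]
  ],
  "offset": [
    [0,0,0.02],
    [0,0,0],
    [0,0,0],
    [0,0,0],
    [0,0,0],
    [0,0,0],
    [0,0,0],
    [0,0,0],
    [0,0,0]
  ],
  "grip": [0.6,0.6,0.68,0.72,0.76,0.8,0.85,0.9,0.9]
}}

```text
time: 14.53
position: [0.5133, -0.3345, 0.0027]
eef_rot: [3.141, 0.001, 0.121]
wrist_force: [-0.2, 0.7, -0.4]
gripper_width: 0.0771
```

```bash
python3 chk.py k15
```

```text
[ 0.51324785 -0.33445796  0.00259907] [3.14149525e+00 1.06449100e-03 1.21235260e-01] 14.6833 0.07690166979094404 (array([ 0.38752149,  0.87687395, 25.29756803]), np.float64(-0.060990850400776876), np.float64(0.03098144305822442), np.float64(0.0055807129251679586)) [-0.54824848  1.50884462  0.07072389]
```

View pics/k15w.png

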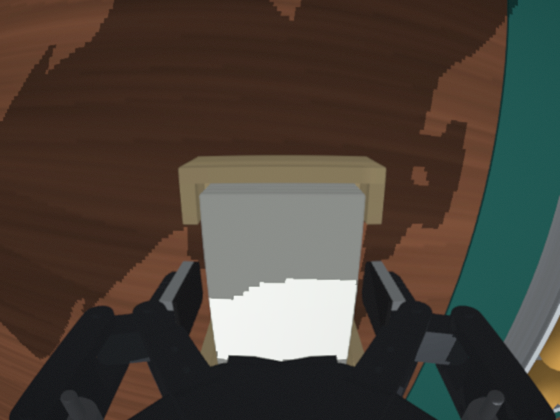

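View pics/k15.png

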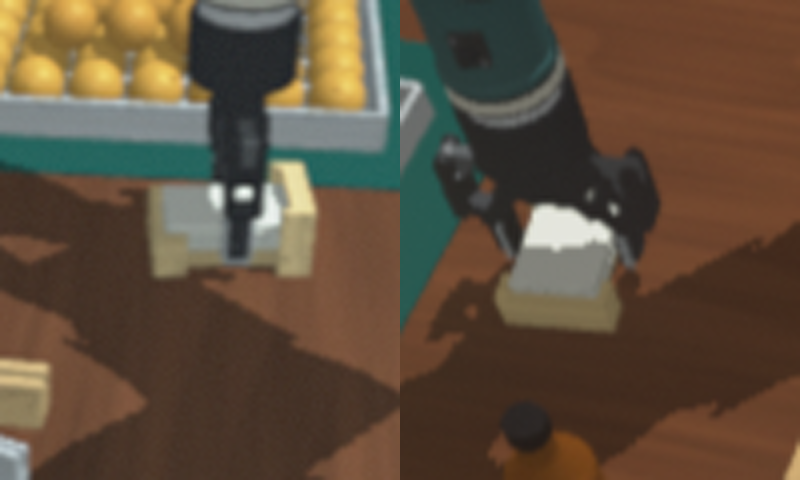

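{"name": "carry_out", "arguments": {
  "rotation": [
    [0,0,0],
    [0,0,0],
    [0,0,0],
    [0,0,0],
    [0,0,0],
    [0,0,0],
    [0,0,0],
    [0,0,0],
    [0,0,0],
    [0,0,0],
    [0,0,0],
    [0,0,0],
    [0,0,0],
    [0,0,0],
    [0,0,0]
  ],
  "offset": [
    [0,0,-0.2],
    [0,0,-0.5],
    [0,0,-0.8],
    [0,0,-0.8],
    [0,0,-0.8],
    [0.2,-0.3,-0.5],
    [0.4,-0.6,-0.2],
    [0.5,-0.8,0],
    [0.5,-0.8,0],
    [0.5,-0.8,0],
    [0.5,-0.8,0],
    [0.4,-0.7,0],
    [0.3,-0.4,0],
    [0,0,0],
    [0,0,0]
  ],
  "grip": [0.9,0.9,0.9,0.9,1,1,1,1,1,1,1,1,1,1,1]
}}

```text
time: 15.93
position: [0.6196, -0.111, 0.1549]
eef_rot: [3.141, 0.001, 0.124]
wrist_force: [-0.4, -0.3, 0.1]
gripper_width: 0.0853
```

```bash
python3 - <<'E'
from h import *
im2=viewer.get_image('scene'); im3=viewer.get_image('side')
im,po=snap('wrist','w16.png'); o=get_obs(); print(o['time'],o['position'],o['eef_rot'])
np.savez('w16.npz',im=im,R=po[0],p=po[1])
f=lambda a:cv2.resize(a[:,:,::-1],None,fx=4,fy=4,interpolation=cv2.INTER_CUBIC)
cv2.imwrite('pics/k16.png',np.hstack([f(im3[90:210,270:370]),f(im2[110:230,125:225])]))
for k,z in (('clip_c',.031),('block_c',.015)):
    for d in spotter.landmark_of('wrist',k)[:3]: print(k,d['p'],d['centre'][0]*W,d['centre'][1]*H,atz('wrist',(d['centre'][0]*W,d['centre'][1]*H),z,po))
E
```

```text
16.0833 [ 0.61889842 -0.11316699  0.1546996 ] [3.14090740e+00 1.17164985e-03 1.19824230e-01]
clip_c 0.94 152.208 174.29999999999998 [0.62975259 0.00234097 0.031     ]
block_c 0.85 281.12 171.486 [ 0.64116224 -0.11031315  0.015     ]
block_c 0.75 430.976 100.884 [ 0.72614312 -0.23807819  0.015     ]
```

View pics/w16.png

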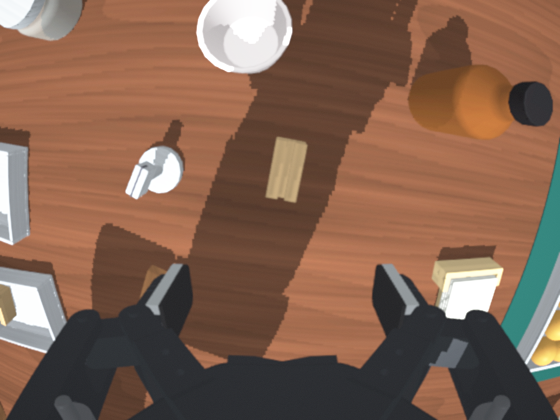

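View pics/k16.png

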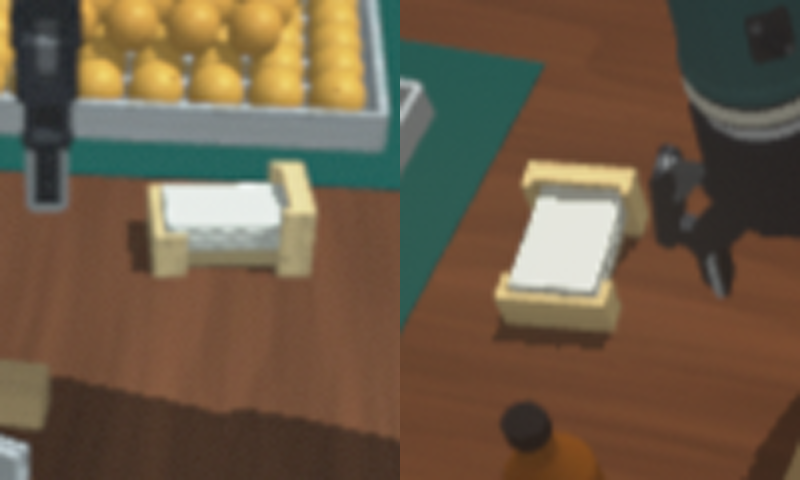

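```bash
cat > fitbc.py <<'E'
from h import *
from scipy.optimize import minimize
d=np.load('w16.npz'); im=d['im']; po=(d['R'],d['p'])
def bp(b): return np.array([[x,y,z] for x in b[:2] for y in b[2:4] for z in b[4:]])/1000
def cyl(r_,z0,z1): 
    a=np.linspace(0,2*np.pi,48); return np.array([[r_*np.cos(t),r_*np.sin(t),z] for t in a for z in(z0,z1)])/1000
M={'block_c':([bp((-25,25,-13,13,0,30))],(.641,-.110)),'clip_c':([cyl(22,0,12),cyl(5,12,40),bp((-13,13,-6,6,40,62))],(.630,.0025))}
out={}
for k,(P,c0) in M.items():
    ts=spotter.trace('wrist',k); uv0=proj('wrist',[*c0,.02],po)[0]
    t=min(ts,key=lambda a:np.hypot(a['box'][0]*W-uv0[0],a['box'][1]*H-uv0[1])); print(k,t['p'],np.array(t['box'])*[W,H,W,H])
    cx,cy=int(uv0[0]),int(uv0[1]); x0,y0,x1,y1=cx-55,cy-55,cx+55,cy+55; S=5
    tgt=cv2.resize(t['mask'][y0:y1,x0:x1].astype(np.float32),None,fx=S,fy=S,interpolation=cv2.INTER_LINEAR)
    def render(q):
        R=Ro.from_euler('z',q[2]).as_matrix(); o=np.zeros(tgt.shape,np.uint8)
        for p in P:
            uv=(proj('wrist',p@R.T+[q[0],q[1],0],po)-[x0-.5,y0-.5])*S-.5
            cv2.fillConvexPoly(o,cv2.convexHull(np.round(uv*16).astype(np.int32)),1,shift=4)
        return o
    cost=lambda q:np.abs(render(q).astype(np.float32)-tgt).mean()
    sols=[minimize(cost,[*c0,a],method='Nelder-Mead',options=dict(initial_simplex=np.array([[*c0,a],[c0[0]+.006,c0[1],a],[c0[0],c0[1]+.006,a],[*c0,a+.15]]),xatol=1e-5,fatol=1e-7)) for a in np.arange(-1.5,1.5,.3)]
    b=min(sols,key=lambda s:s.fun); print(b.x,b.fun,tgt.mean()); out[k]=b.x
    v=cv2.resize(im[y0:y1,x0:x1,::-1],None,fx=S,fy=S,interpolation=cv2.INTER_CUBIC)
    cs,_=cv2.findContours(render(b.x),0,2); cv2.drawContours(v,cs,-1,(0,0,255),1); cv2.imwrite(f'pics/f_{k}.png',v)
np.savez('bc.npz',**out)
a=cv2.imread('pics/f_block_c.png');b=cv2.imread('pics/f_clip_c.png'); cv2.imwrite('pics/fbc.png',cv2.resize(np.hstack([a,b]),(790,395)))
E
python3 fitbc.py
```

```text
block_c 0.88 [286.776 169.68   45.192  65.604]
[ 0.64462928 -0.11358655 -0.07397311] 0.008327008225023746 0.15322314
clip_c 0.76 [153.496 172.41   55.776  58.002]
[ 0.62963901  0.00448318 -0.40284343] 0.009182149544358253 0.16801652
```

View pics/fbc.png

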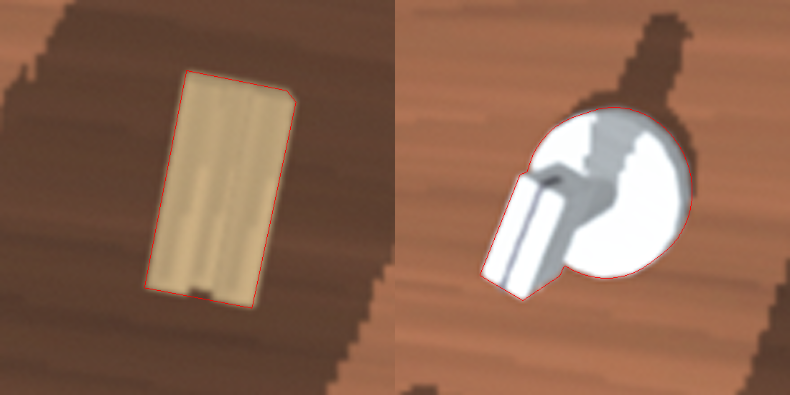

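{"name": "carry_out", "arguments": {
  "rotation": [
    [0,0,0.93],
    [0,0,0.92],
    [0,0,0],
    [0,0,0],
    [0,0,0],
    [0,0,0],
    [0,0,0],
    [0,0,0],
    [0,0,0],
    [0,0,0],
    [0,0,0]
  ],
  "offset": [
    [0,0,0.2],
    [0,0,0.3],
    [0.34,-0.02,0.6],
    [0.3,-0.02,0.7],
    [0,0,0.7],
    [0,0,0.6],
    [0,0,0.4],
    [0,0,0.2],
    [0,0,0.05],
    [0,0,0],
    [0,0,0]
  ],
  "grip": [0.8,0.8,0.8,0.8,0.8,0.8,0.8,0.8,0.8,0.8,0.8]
}}

```text
time: 17.2
position: [0.6459, -0.1128, 0.0061]
eef_rot: [3.141, -0.002, -0.073]
wrist_force: [0.0, -0.3, 0.2]
gripper_width: 0.0684
```

```bash
python3 - <<'E'
from h import *
im,po=snap('wrist','w17.png'); o=get_obs(); print(o['time'],o['position'],o['eef_rot'],o['wrist_force'],o['gripper_width'])
E
```

```text
17.25 [ 0.64612062 -0.11280811  0.00657767] [ 3.14061057e+00 -2.65849139e-03 -7.27419077e-02] [-1.92649426e-04 -4.02877054e-01  1.13228435e+00] 0.06826141654408635
```

View pics/w17.png

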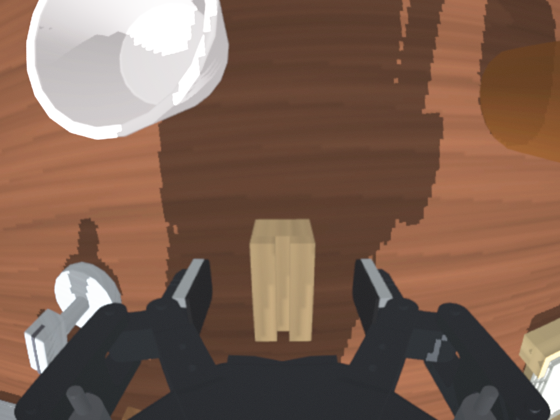

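{"name": "carry_out", "arguments": {
  "rotation": [
    [0,0,0],
    [0,0,0],
    [0,0,0],
    [0,0,0],
    [0,0,0],
    [0,0,0],
    [0,0,0],
    [0,0,0],
    [0,0,0],
    [0,0,0],
    [0,0,0],
    [0,0,0],
    [0,0,0]
  ],
  "offset": [
    [0,0,0],
    [0,0,0],
    [0,0,0],
    [0,0,0],
    [0,0,0],
    [0,0,0],
    [0,0,-0.2],
    [0,0,-0.5],
    [0,0,-0.8],
    [0,0,-0.8],
    [0,0,-0.8],
    [0,0,-0.6],
    [0,0,0]
  ],
  "grip": [0.7,0.6,0.5,0.4,0.25,0.25,0.25,0.25,0.25,0.25,0.25,0.25,0.25],
  "force": 40
}}

```text
time: 18.33
position: [0.6482, -0.113, 0.161]
eef_rot: [3.139, -0.012, -0.072]
wrist_force: [0.9, -0.1, -0.2]
gripper_width: 0.0257
```

{"name": "carry_out", "arguments": {
  "rotation": [
    [0,0,0],
    [0,0,0],
    [0,0,0],
    [0,0,0],
    [0,0,0],
    [0,0,0],
    [0,0,0],
    [0,0,0],
    [0,0,0],
    [0,0,0],
    [0,0,0],
    [0,0,0]
  ],
  "offset": [
    [-0.3,-0.4,0],
    [-0.5,-0.6,0],
    [-0.5,-0.7,0],
    [-0.5,-0.7,0],
    [-0.5,-0.7,0],
    [-0.5,-0.7,0],
    [-0.5,-0.7,0],
    [-0.5,-0.6,0],
    [-0.5,-0.5,0],
    [-0.3,-0.4,0],
    [0,0,0],
    [0,0,0]
  ],
  "grip": [0.25,0.25,0.25,0.25,0.25,0.25,0.25,0.25,0.25,0.25,0.25,0.25]
}}

```text
time: 19.33
position: [0.478, 0.141, 0.1521]
eef_rot: [3.141, 0.001, -0.07]
wrist_force: [-0.1, 0.5, -0.8]
gripper_width: 0.0251
```

```bash
python3 - <<'E'
from h import *
viewer.get_image('side')
im,po=snap('wrist','w18.png'); o=get_obs(); print(o['time'],o['position'],o['eef_rot'],o['wrist_force'],o['gripper_width'])
np.savez('w18.npz',im=im,R=po[0],p=po[1])
for k,z in (('bin_block',0),('bin_clip',0),('block_old_c',.019),('clip_old_c',.035)):
    for d in spotter.landmark_of('wrist',k)[:3]: print(k,d['p'],d['centre'][0]*W,d['centre'][1]*H,atz('wrist',(d['centre'][0]*W,d['centre'][1]*H),z,po))
E
```

```text
19.4333 [0.4789945  0.13991084 0.15224277] [ 3.14064654e+00  1.14625660e-03 -7.28209301e-02] [ 0.5875183   0.09061922 -0.24544248] 0.025064284176256876
bin_block 0.98 193.48 257.082 [0.41742305 0.23485905 0.        ]
bin_clip 0.78 140.78400000000002 84.0 [0.59525058 0.26460406 0.        ]
block_old_c 0.85 154.672 264.012 [0.42003749 0.27116356 0.019     ]
clip_old_c 0.72 86.18400000000001 86.982 [0.5986088  0.30474671 0.035     ]
clip_old_c 0.69 27.607999999999997 17.094 [0.69056954 0.3777046  0.035     ]
```

View pics/w18.png

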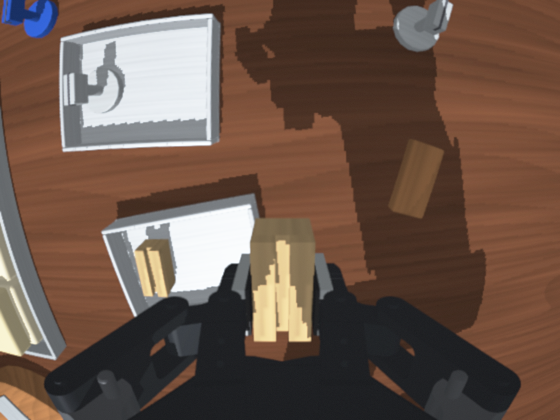

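```bash
python3 - <<'E'
from h import *
d=np.load('w18.npz'); po=(d['R'],d['p']); im=d['im']
for u in ((104,231),(255,195),(63,39),(214,15),(217,144),(63,150)): print(u,atz('wrist',u,.035,po))
E
python3 - <<'E'
from h import *
from scipy.optimize import minimize
d=np.load('w18.npz'); po=(d['R'],d['p'])
# rim corner fits: bin_block +x corners (x=55,y=+-75), bin_clip all
def fit(obs,x0):
    f=lambda q: sum(np.sum((atz('wrist',u,.035,po)[:2]-(np.array(q[:2])+Ro.from_euler('z',q[2]).as_matrix()[:2,:2]@np.array(c)/1000))**2) for u,c in obs)
    s=minimize(f,x0,method='Nelder-Mead',options=dict(xatol=1e-6,fatol=1e-10)); print(s.x,np.sqrt(s.fun/len(obs))); return s.x
a=fit([((104,231),(55,75)),((255,195),(55,-75))],[.417,.235,0])
b=fit([((63,39),(55,75)),((214,15),(55,-75)),((217,144),(-55,-75)),((63,150),(-55,75))],[.595,.264,0])
for q,z in((a,.009),(b,.036)):
    print('slot world',q[:2]+Ro.from_euler('z',q[2]).as_matrix()[:2,:2]@[0,-.035])
np.savez('bins.npz',a=a,b=b)
E
```

```text
(104, 231) [0.4635491  0.31056229 0.035     ]
(255, 195) [0.48695596 0.16112687 0.035     ]
(63, 39) [0.65118028 0.32920306 0.035     ]
(214, 15) [0.63875748 0.18230547 0.035     ]
(217, 144) [0.5318145  0.18815321 0.035     ]
(63, 150) [0.54591357 0.34083199 0.035     ]
[0.42091511 0.22733338 0.15537284] 0.0006287410680631866
[ 0.59191649  0.26012342 -0.08620619] 0.0023447022734118268
slot world [0.42633131 0.19275499]
slot world [0.58890301 0.22525339]
```

{"name": "carry_out", "arguments": {
  "rotation": [
    [0,0,-0.73],
    [0,0,-0.73],
    [0,0,-0.72],
    [0,0,0],
    [0,0,0],
    [0,0,0],
    [0,0,0],
    [0,0,0],
    [0,0,0],
    [0,0,0],
    [0,0,0]
  ],
  "offset": [
    [0,0,0],
    [0,0,0],
    [0,0,0],
    [-0.4,-0.5,0],
    [-0.4,-0.6,0.2],
    [-0.3,-0.48,0.5],
    [0,0,0.6],
    [0,0,0.5],
    [0,0,0.2],
    [0,0,0],
    [0,0,0]
  ],
  "grip": [0.25,0.25,0.25,0.25,0.25,0.25,0.25,0.25,0.25,0.25,0.25]
}}

```text
time: 20.55
position: [0.4259, 0.1957, 0.0728]
eef_rot: [3.141, 0.001, 0.155]
wrist_force: [-0.2, 0.5, -1.2]
gripper_width: 0.0256
```

```bash
python3 - <<'E'
from h import *
s=viewer.get_image('side')
im,po=snap('wrist','w19.png'); o=get_obs(); print(o['time'],o['position'],o['eef_rot'],o['wrist_force'],o['gripper_width'])
cv2.imwrite('pics/s19.png',cv2.resize(s[200:360,300:440,::-1],None,fx=3.5,fy=3.5,interpolation=cv2.INTER_CUBIC))
E
```

```text
20.65 [0.42694019 0.19606635 0.07416282] [-3.14122072e+00 -1.86011765e-03  1.54895024e-01] [-0.63434331  0.25137089 -0.94053395] 0.025054266581581684
```

View pics/w19.png

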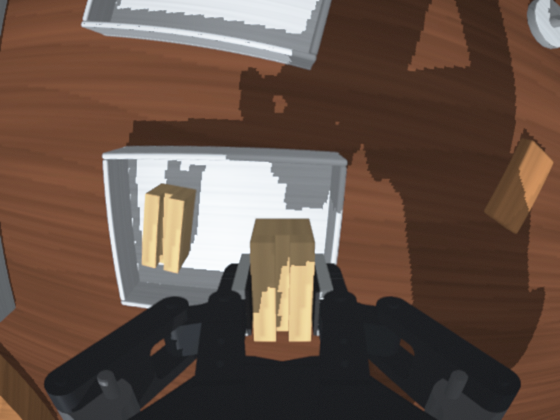

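View pics/s19.png

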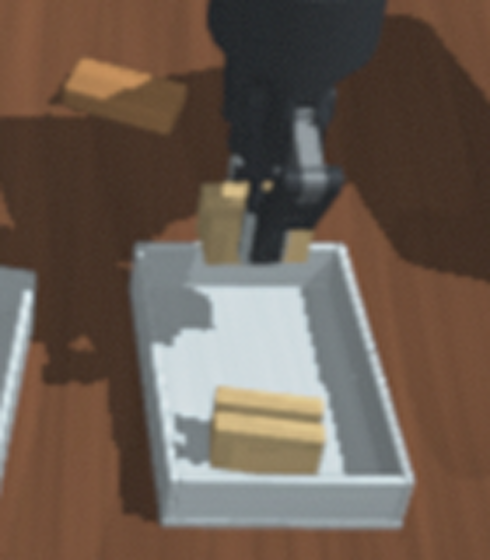

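{"name": "carry_out", "arguments": {
  "rotation": [
    [0,0,0],
    [0,0,0],
    [0,0,0],
    [0,0,0],
    [0,0,0],
    [0,0,0],
    [0,0,0],
    [0,0,0],
    [0,0,0],
    [0,0,0],
    [0,0,0],
    [0,0,0]
  ],
  "offset": [
    [0,-0.05,0.3],
    [0,0,0.5],
    [0,0,0.4],
    [0,0,0.25],
    [0,0,0.12],
    [0,0,0],
    [0,0,0],
    [0,0,0],
    [0,0,0],
    [0,0,0],
    [0,0,0],
    [0,0,0]
  ],
  "grip": [0.25,0.25,0.25,0.25,0.25,0.25,0.25,0.3,0.35,0.4,0.44,0.44]
}}

```text
time: 21.65
position: [0.4253, 0.1981, 0.0101]
eef_rot: [-3.142, 0.0, 0.156]
wrist_force: [0.2, -0.2, 0.0]
gripper_width: 0.0378
```

```bash
python3 - <<'E'
from h import *
s=viewer.get_image('side')
im,po=snap('wrist','w20.png'); o=get_obs(); print(o['time'],o['position'],o['eef_rot'],o['wrist_force'],o['gripper_width'])
cv2.imwrite('pics/s20.png',cv2.resize(s[200:360,300:440,::-1],None,fx=3.5,fy=3.5,interpolation=cv2.INTER_CUBIC))
E
```

```text
21.75 [0.4251548  0.19804897 0.00990377] [3.14158049e+00 7.95376980e-04 1.55778580e-01] [ 0.46366367  0.4926862  -1.22373579] 0.03747525170741863
```

View pics/w20.png

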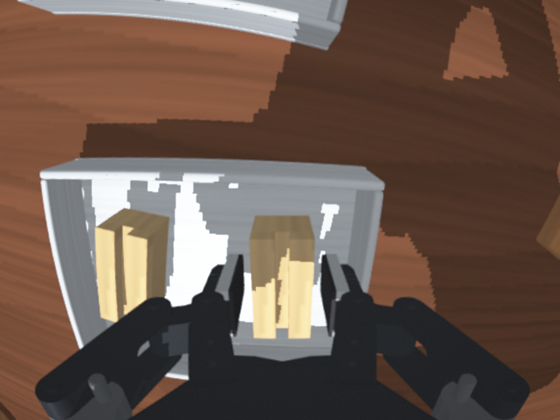

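{"name": "carry_out", "arguments": {
  "rotation": [
    [0,0,0],
    [0,0,0],
    [0,0,0],
    [0,0,0],
    [0,0,0.9],
    [0,0,0.9],
    [0,0,0.9],
    [0,0,0.9],
    [0,0,0.9],
    [0,0,0.84],
    [0,0,0],
    [0,0,0],
    [0,0,0],
    [0,0,0],
    [0,0,0],
    [0,0,0],
    [0,0,0],
    [0,0,0],
    [0,0,0],
    [0,0,0]
  ],
  "offset": [
    [0,0,-0.2],
    [0,0,-0.5],
    [0,0,-0.8],
    [0,0,-0.8],
    [0,0,-0.8],
    [0,0,-0.6],
    [0,0,0],
    [0,0,0],
    [0,0,0],
    [0,0,0],
    [0.5,0.2,0],
    [0.8,0.3,0],
    [0.8,0.3,0],
    [0.8,0.3,0],
    [0.8,0.3,0],
    [0.8,0.3,0],
    [0.8,0.3,0],
    [0.8,0.3,0],
    [0.5,0.15,0],
    [0,0,0]
  ],
  "grip": [0.44,0.44,0.44,0.44,0.5,0.5,0.5,0.5,0.5,0.5,0.5,0.5,0.5,0.5,0.5,0.5,0.5,0.5,0.5,0.5]
}}

```text
time: 23.42
position: [0.632, 0.0007, 0.1572]
eef_rot: [3.14, -0.001, -0.408]
wrist_force: [-0.9, 0.4, 0.6]
gripper_width: 0.0428
```

```bash
python3 - <<'E'
from h import *
s=viewer.get_image('side')
im,po=snap('wrist','w21.png'); o=get_obs(); print(o['time'],o['position'],o['eef_rot'],o['wrist_force'],o['gripper_width'])
np.savez('w16.npz',im=im,R=po[0],p=po[1])
cv2.imwrite('pics/s21.png',s[:,:,::-1])
E
sed -i "s/^for k,(P,c0) in M.items():/for k,(P,c0) in [('clip_c',M['clip_c'])]:/" fitbc.py; sed -i '/^np.savez\|^a=cv2/d' fitbc.py; python3 fitbc.py
```

```text
23.5167 [0.62957065 0.00384725 0.15743809] [ 3.14107864e+00  2.05185809e-03 -4.04628762e-01] [-0.58223343  0.17891689  0.02018438] 0.04283012683138684
clip_c 0.78 [281.176 200.214  45.528  60.984]
[ 0.62943152  0.00488942 -0.40678826] 0.009873190894722939 0.15785123
```

View pics/w21.png

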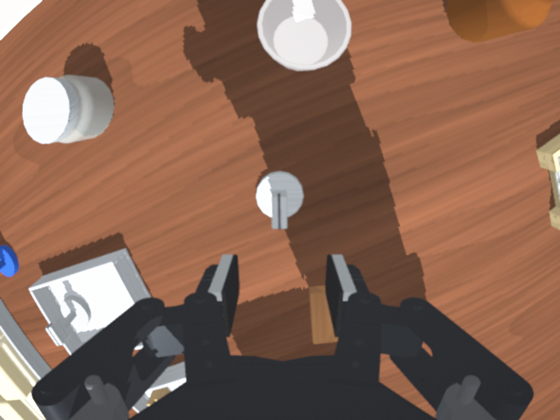

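View pics/f_clip_c.png

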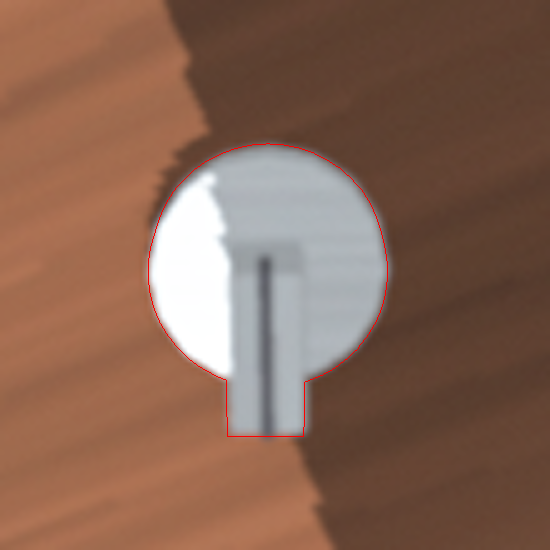

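View pics/s21.png

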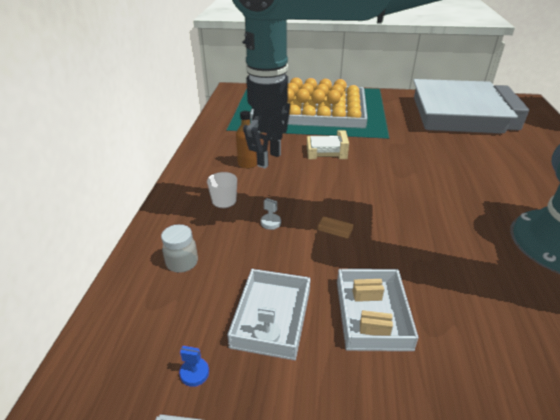

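{"name": "carry_out", "arguments": {
  "rotation": [
    [0,0,0],
    [0,0,0],
    [0,0,0],
    [0,0,0],
    [0,0,0],
    [0,0,0],
    [0,0,0],
    [0,0,0],
    [0,0,0],
    [0,0,0],
    [0,0,0],
    [0,0,0]
  ],
  "offset": [
    [0,-0.02,0.4],
    [0,0,0.7],
    [0,0,0.8],
    [0,0,0.7],
    [0,0,0.4],
    [0,0,0.2],
    [0,0,0],
    [0,0,0],
    [0,0,0],
    [0,0,0],
    [0,0,0],
    [0,0,0]
  ],
  "grip": [0.5,0.5,0.5,0.5,0.5,0.5,0.5,0.35,0.2,0.1,0.05,0.05],
  "force": 50
}}

```text
time: 24.57
position: [0.6313, 0.005, 0.0322]
eef_rot: [-3.14, -0.003, -0.403]
wrist_force: [-1.0, 0.3, 6.6]
gripper_width: 0.0114
```

```bash
python3 - <<'E'
from h import *
im,po=snap('wrist','w22.png'); o=get_obs(); print(o['time'],o['position'],o['eef_rot'],o['wrist_force'],o['gripper_width'])
E
```

```text
24.6167 [0.63126395 0.00505009 0.0322269 ] [-3.14033983e+00 -3.00096278e-03 -4.03485167e-01] [-0.82411801  0.35510173  6.77929216] 0.011154671259851806
```

View pics/w22.png

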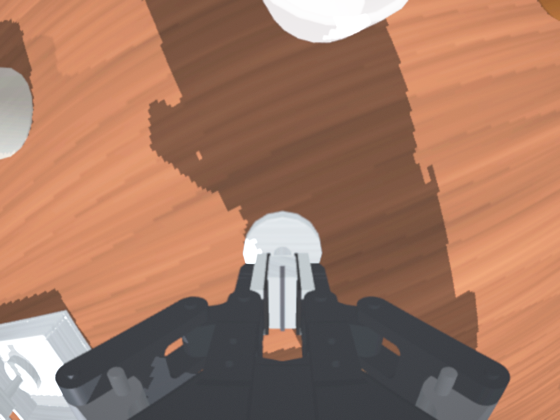

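{"name": "carry_out", "arguments": {
  "rotation": [
    [0,0,0],
    [0,0,0],
    [0,0,0],
    [0,0,0],
    [0,0,-0.76],
    [0,0,-0.76],
    [0,0,-0.76],
    [0,0,-0.75],
    [0,0,0],
    [0,0,0],
    [0,0,0],
    [0,0,0],
    [0,0,0],
    [0,0,0],
    [0,0,0],
    [0,0,0],
    [0,0,0],
    [0,0,0],
    [0,0,0]
  ],
  "offset": [
    [0,0,-0.15],
    [0,0,-0.4],
    [0,0,-0.6],
    [0,0,-0.6],
    [0,0,-0.5],
    [0,0,0],
    [0,0,0],
    [0,0,0],
    [-0.1,-0.3,0],
    [-0.15,-0.6,0],
    [-0.2,-0.7,0],
    [-0.2,-0.7,0],
    [-0.2,-0.7,0],
    [-0.2,-0.7,0],
    [-0.2,-0.7,0],
    [-0.15,-0.6,0],
    [-0.13,-0.4,0],
    [0,0,0],
    [0,0,0]
  ],
  "grip": [0.05,0.05,0.05,0.05,0.05,0.05,0.05,0.05,0.05,0.05,0.05,0.05,0.05,0.05,0.05,0.05,0.05,0.05,0.05]
}}

```text
time: 26.2
position: [0.5865, 0.2267, 0.1192]
eef_rot: [3.141, 0.002, -0.085]
wrist_force: [0.2, 0.1, -1.1]
gripper_width: 0.0114
```

```bash
python3 - <<'E'
from h import *
s=viewer.get_image('side')
im,po=snap('wrist','w23.png'); o=get_obs(); print(o['time'],o['position'],o['eef_rot'],o['wrist_force'],o['gripper_width'])
cv2.imwrite('pics/s23.png',cv2.resize(s[180:370,190:330,::-1],None,fx=3,fy=3,interpolation=cv2.INTER_CUBIC))
E
```

```text
26.3 [0.58722048 0.22504344 0.11932826] [ 3.14049433e+00  1.49126014e-03 -8.71547247e-02] [ 9.02087748e-04 -8.02419302e-01 -1.57376057e+00] 0.010929684146832624
```

View pics/w23.png

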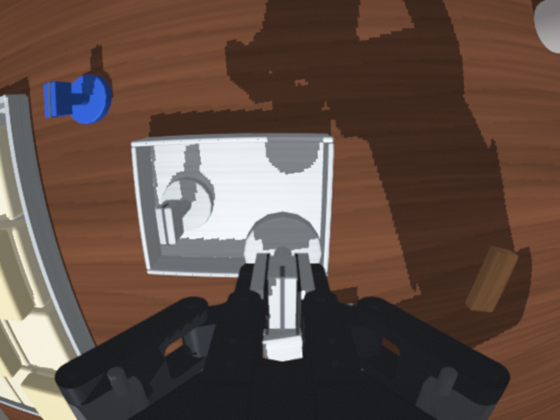

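View pics/s23.png

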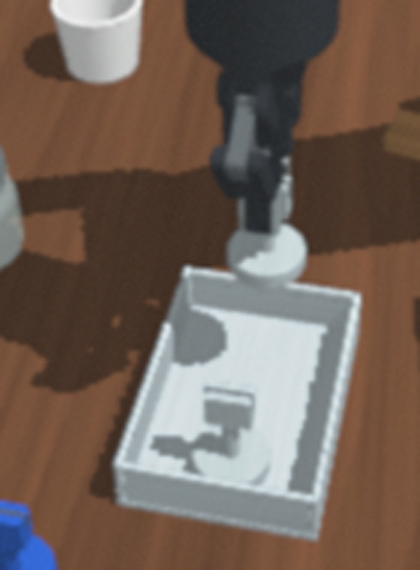

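{"name": "carry_out", "arguments": {
  "rotation": [
    [0,0,0],
    [0,0,0],
    [0,0,0],
    [0,0,0],
    [0,0,0],
    [0,0,0],
    [0,0,0],
    [0,0,0],
    [0,0,0],
    [0,0,0],
    [0,0,0],
    [0,0,0]
  ],
  "offset": [
    [0,-0.05,0.3],
    [0,-0.02,0.5],
    [0,0,0.5],
    [0,0,0.4],
    [0,0,0.25],
    [0,0,0.1],
    [0,0,0],
    [0,0,0],
    [0,0,0],
    [0,0,0],
    [0,0,0],
    [0,0,0]
  ],
  "grip": [0.05,0.05,0.05,0.05,0.05,0.05,0.05,0.05,0.18,0.25,0.3,0.35]
}}

```text
time: 27.3
position: [0.5879, 0.2283, 0.038]
eef_rot: [-3.142, 0.0, -0.086]
wrist_force: [-0.5, 0.5, -0.7]
gripper_width: 0.0298
```

```bash
python3 - <<'E'
from h import *
s=viewer.get_image('side')
im,po=snap('wrist','w24.png'); o=get_obs(); print(o['time'],o['position'],o['eef_rot'],o['wrist_force'],o['gripper_width'])
cv2.imwrite('pics/s24.png',cv2.resize(s[180:370,190:330,::-1],None,fx=3,fy=3,interpolation=cv2.INTER_CUBIC))
E
```

```text
27.4 [0.58777872 0.2282852  0.03780919] [ 3.14146566e+00  5.06710574e-04 -8.61132265e-02] [-0.64169867 -0.87668642  0.54921892] 0.029843922849014524
```

View pics/s24.png

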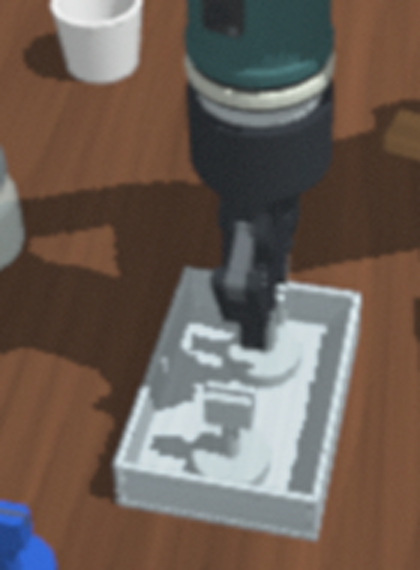

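View pics/w24.png

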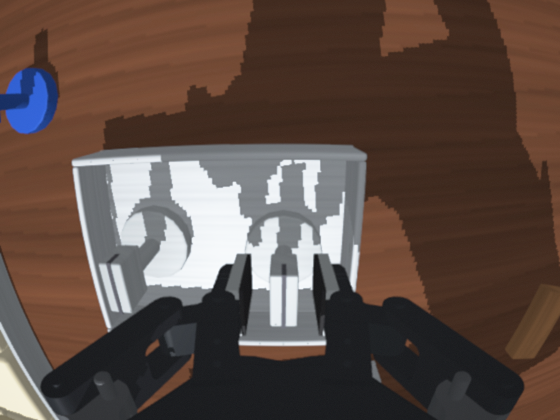

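Released and standing. Now I'll rise, back off over the middle and look at everything.

{"name": "carry_out", "arguments": {
  "rotation": [
    [0,0,0],
    [0,0,0],
    [0,0,0],
    [0,0,0],
    [0,0,0],
    [0,0,0],
    [0,0,0],
    [0,0,0],
    [0,0,0],
    [0,0,0],
    [0,0,0],
    [0,0,0],
    [0,0,0],
    [0,0,0]
  ],
  "offset": [
    [0,0,-0.15],
    [0,0,-0.4],
    [0,0,-0.7],
    [0,0,-0.8],
    [0,0,-0.8],
    [0,0,-0.8],
    [-0.3,0.3,-0.5],
    [-0.4,0.5,0],
    [-0.4,0.6,0],
    [-0.4,0.6,0],
    [-0.4,0.6,0],
    [-0.3,0.4,0],
    [0,0,0],
    [0,0,0]
  ],
  "grip": [0.35,0.35,0.35,0.35,0.35,0.35,0.35,0.35,0.35,0.35,0.35,0.35,0.35,0.35]
}}

```text
time: 28.57
position: [0.4897, 0.1159, 0.2047]
eef_rot: [-3.141, -0.001, -0.087]
wrist_force: [-0.7, 0.8, -0.2]
gripper_width: 0.0297
```

```bash
python3 - <<'E'
from h import *
s=viewer.get_image('side'); c=viewer.get_image('scene')
im,po=snap('wrist','w25.png'); o=get_obs(); print(o['time'],o['position'],o['wrist_force'])
f=lambda a,k:cv2.resize(a[:,:,::-1],None,fx=k,fy=k,interpolation=cv2.INTER_CUBIC)
cv2.imwrite('pics/s25.png',f(s[110:380,170:420],2.2)); cv2.imwrite('pics/c25.png',f(c[130:290,130:430],2.6))
for k,z in (('bottle',0),('cup',0),('jar',0)):
    for n in('scene','side'):
        for d in spotter.landmark_of(n,k)[:1]: print(k,n,np.round(atz(n,(d['centre'][0]*W,d['centre'][1]*H),z)[:2],3))
E
```

```text
28.7167 [0.49035978 0.11686945 0.20400835] [-0.32835987  0.19004763 -0.0313347 ]
bottle scene [ 0.721 -0.25 ]
bottle side [ 0.727 -0.249]
cup scene [ 0.753 -0.069]
cup side [ 0.758 -0.068]
jar scene [0.793 0.15 ]
jar side [0.792 0.154]
```

View pics/s25.png

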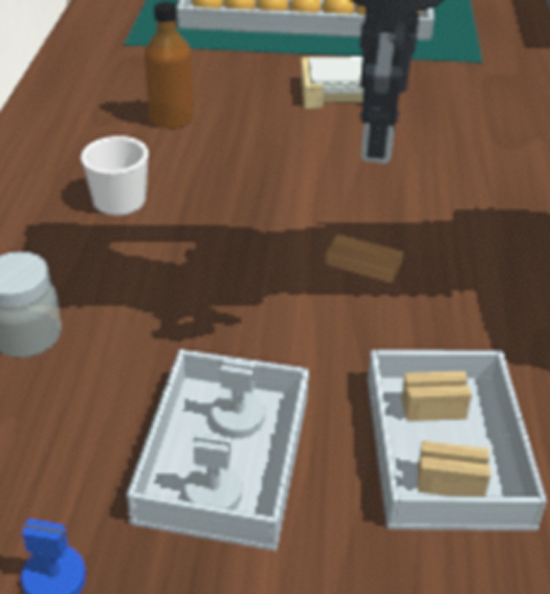

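View pics/c25.png

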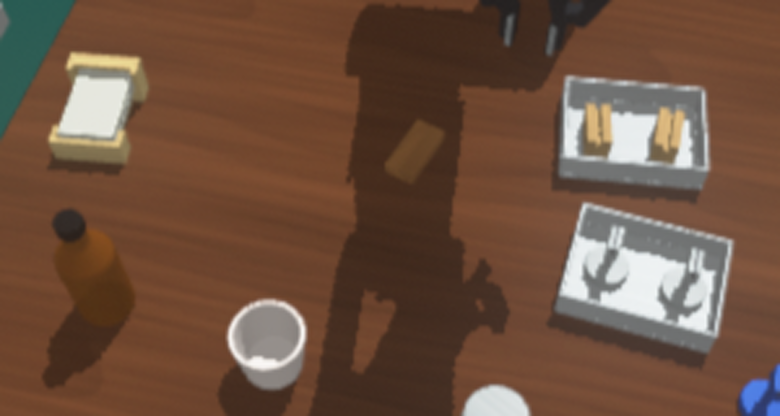

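View pics/w25.png

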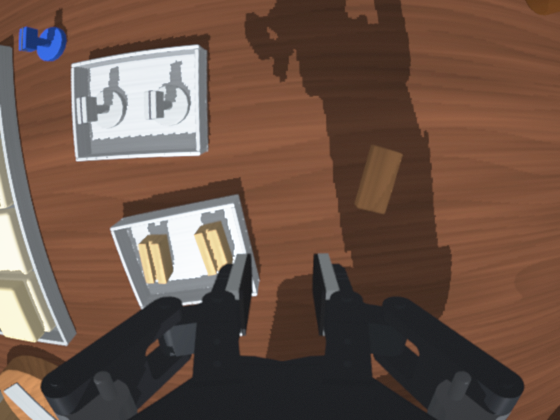

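{"name": "carry_out", "arguments": {
  "rotation": [
    [0,0,0],
    [0,0,0],
    [0,0,0],
    [0,0,0],
    [0,0,0],
    [0,0,0],
    [0,0,0],
    [0,0,0],
    [0,0,0],
    [0,0,0],
    [0,0,0],
    [0,0,0],
    [0,0,0],
    [0,0,0],
    [0,0,0]
  ],
  "offset": [
    [0.1,0.4,0],
    [0.2,0.8,0],
    [0.25,0.9,0],
    [0.25,0.9,0],
    [0.25,0.9,0],
    [0.25,0.9,0],
    [0.25,0.9,0],
    [0.25,0.9,0],
    [0.25,0.9,0],
    [0.25,0.9,0],
    [0.25,0.9,0],
    [0.2,0.8,0.1],
    [0.11,0.57,0.1],
    [0,0,0],
    [0,0,0]
  ],
  "grip": [0.35,0.35,0.35,0.35,0.35,0.35,0.35,0.35,0.35,0.35,0.35,0.35,0.35,0.35,0.35]
}}

```text
time: 30.27
position: [0.5667, -0.3198, 0.1942]
eef_rot: [-3.14, 0.003, -0.088]
wrist_force: [0.8, 0.3, -0.9]
gripper_width: 0.0297
```

```bash
python3 - <<'E'
from plan import *
viewer.get_image('side')
im,po=snap('wrist','w26.png'); o=get_obs(); print(o['time'],o['position'])
Rb=Ro.from_euler('z',ba)
q=lambda P:proj('wrist',Rb.apply(np.array(P,float)/1000)+[bx,by,0],po)
v=np.ascontiguousarray(im[:,:,::-1])
S=4; c=q([[0,0,25]])[0].astype(int); x0,y0=c[0]-75,c[1]-70
v=cv2.resize(v[y0:y0+140,x0:x0+150],None,fx=S,fy=S,interpolation=cv2.INTER_CUBIC)
for z,col in((35,(0,0,255)),(15,(255,0,0))):
    a=((q([[45,30,z],[45,-30,z],[-45,-30,z],[-45,30,z]])-[x0-.5,y0-.5])*S).astype(int); cv2.polylines(v,[a],True,col,1)
cv2.imwrite('pics/w26z.png',v)
E
```

```text
30.3667 [ 0.56721484 -0.31797731  0.19562321]
```

View pics/w26z.png

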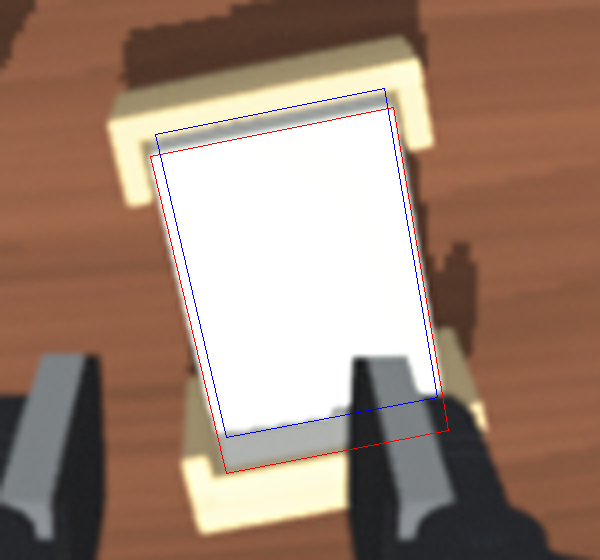

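```bash
python3 - <<'E'
from plant import r,get_obs
print(r.finish_job()); print(get_obs()['time'])
E
```

```text
the job is handed in; nothing more can be done
None
the job is handed in; nothing more can be done
```

I packed the plates, binned the block and the clip stand, and handed the job in at about 30 s of the 67 s allowed. The hand-in gives no verdict, so what follows is from my own checks.

**What I did:**
- **Plates:** I gripped the whole pile by its long sides and lifted it to about 14 cm. I slid it under the box's lip at 20° tilt, laid it flat on the box floor and released it.
- **Block and clip stand:** I put the loose slotted block and the loose steel clip stand into the free halves of their own bins. The blue look-alike was left alone.

**Last checks:**
- **Plates:** in the close-up, the top of the pile matches the outline expected for a pile lying flat and centred in the box to about 1 mm. I checked only the top plate against an outline; the side view showed the four stacked neatly.
- **Bins:** each bin holds two items of its kind, standing upright.
- **Bottle, cup and jar:** they look untouched. The cup and jar positions are within about 7 mm of the first readings. The two cameras first disagreed on the bottle by about 40 mm in y (-0.244 and -0.284). They now agree near -0.25, so I put that down to a bad first reading from the side camera. The pictures show no movement.
- **Robot:** the gripper was clear of everything at hand-in.

The four-corner measurement of the clip bin was off by about 2 mm, well within the room there. I saw no other failed or conflicting checks.

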